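Top up the compact holder on the dressing table

TASK

Lift the brush off the white spares caddy and lay it across the middle of the heart-shaped mirror tray. Then stand the two coral spare compacts in the two empty bays of the mint holder, one in each, upright and right down on the bay floor, dropping nothing. Leave the plum compacts already in the holder, the tin, the jar and the other two brushes where they are.

Things in the scene. Friction and masses are not known exactly. Their poses are not given: they have to be found in the camera images.
- holder: Fixed mint silicone holder, 42 (x) x 241 (y) x 78 (z) mm: four bays in a row along y, 59 mm apart. Dividers between them 5 mm thick, 78 mm high; front and back lips only 14 mm high, outer faces at x = +-19.5 mm, open above. Two bays are empty (dark green floor seen), two hold a plum compact. Origin: centre of the underside, z up.
- bay0 (a point): Centre of the floor of the bay at the holder's -y end (y = -88.5 mm from the holder's origin). Floor 4 mm above the table; inside 54 mm (y, between dividers) x 27 mm (x, between lips). A seated compact's width lies along y; its top, 56 mm high, is below the dividers: no finger fits at its sides.
- bay1 (a point): The same for the next bay, y = -29.5 mm.
- bay2 (a point): The same for the next bay, y = +29.5 mm.
- bay3 (a point): The same for the bay at the +y end, y = +88.5 mm.
- caddy: Fixed white caddy, 68 (x) x 60 (y) mm, floor 4 mm thick. Fins 4 mm thick, 34 wide (y), 62 high at x = -30, 0, +30 mm, making two nests (x = -15, +15). The compacts' 48 mm width lies along y and sticks out 7 mm past the fins at both ends; lips there 8 mm high at y = +-28.5. 3 mm free at the faces: take compacts by the sides, across y. Origin: centre of underside.
- spare_a: Coral square powder compact with a gold seam, 20 x 48 x 52 mm, standing on edge in one nest of the caddy; mass about 60 g. Origin: centre of the underside as it stands; x: through the thickness (20), y: along the width (48), z: up the height (52).
- spare_b: Second coral compact, the same as spare_a, in the other nest; mass about 60 g. Origin: centre of the underside as it stands; x: through the thickness (20), y: along the width (48), z: up the height (52).
- filled_a: Plum compact, same size, already standing in one of the holder's bays; to be left alone. mass about 60 g. Origin: centre of the underside as it stands; x: through the thickness (20), y: along the width (48), z: up the height (52).
- filled_b: Plum compact, same size, already standing in another bay; to be left alone. mass about 60 g. Origin: centre of the underside as it stands; x: through the thickness (20), y: along the width (48), z: up the height (52).
- loose_brush: Slim makeup brush with pale wooden handle, lying on top of the caddy's fins (underside 62 mm above the table), across both spares. 150 mm long, handle 10 mm wide and 10 mm thick with flat sides, aluminium ferrule and dark head 18 mm wide, 10 mm thick, at the +x end. Origin: middle of the length, on the underside; x: along the brush, z: up.
- tray: Flat heart-shaped mirror tray with brass edge, fixed, 156 (x) x 171 (y) x 10 mm high, no raised rim, point of the heart at -x. Origin: on the underside, at the heart's middle; z up.
- tin: Closed round aluminium tin of bobby pins with screw-top lid, 62 mm diameter, 38 mm high; bystander. Origin: centre of the underside.
- jar: White cream jar with gold cap, 44 mm diameter, 55 mm high; bystander. Origin: centre of the underside.
- brush_b: Brush with brown wooden handle lying on the table; bystander. 150 mm long, handle 10 mm wide and 10 mm thick with flat sides, aluminium ferrule and dark head 18 mm wide, 10 mm thick, at the +x end. Origin: middle of the length, on the underside; x: along the brush, z: up.
- brush_c: Another brush with brown wooden handle lying on the table; bystander. 150 mm long, handle 10 mm wide and 10 mm thick with flat sides, aluminium ferrule and dark head 18 mm wide, 10 mm thick, at the +x end. Origin: middle of the length, on the underside; x: along the brush, z: up.
Mind the look-alikes: they are no part of the job. What is shaped like the spare_a but black or orange is not meant.

How it is judged:
By the outcome, as a careful person would: the job done as asked, in the order asked, and still so for the second after the job is handed in, with the robot touching nothing.
It also fails if it takes over 72 s, if anything falls off the work surface, if the arm or the gripper's body presses on something with over 40 N, if the wrist force passes 120 N, or if a joint passes its speed limit or range.

ROBOT

A 6-joint arm with a two-finger parallel gripper is mounted at the origin on the work surface. World frame = base frame: x ahead of the robot, y to its left, z up, the work surface at z = 0. Lengths are in m, angles in rad, forces in N, time in s.
With the tool pointing down it reaches from about 0.3 to 0.875 m from the base axis. Payload 4.2 kg.
Tool frame: the origin (TCP) lies between the finger pads; the fingertips stand 17 mm ahead of it and the grasp point (between the pads) lies 2 mm behind it (bot.tip_reach is the distance from the TCP to the fingertips, in m); z points along the fingers, y is the line along which they close (so a half turn about z gives the same grasp; the last joint's range is limited). The gripper opens to 85 mm and grips with 20 to 120 N. Pads are 22 mm wide; open, the fingers measure 114 mm over their backs; the gripper's body (76 mm by 85 mm) begins 54 mm behind the grasp point. The pads swing forward as they close: fully open they stand 13 mm farther back than shut.
Start: joints at [-1.217, 0.32, 1.565, -0, 1.257, -0.02], TCP at [0.21, -0.535, 0.248] pointing down, gripper open.
Joint ranges: [-3.11, 3.11], [-0.84, 2.01], [0.21, 2.61], [-1.34, 4.49], [0.05, 2.63], [-2.56, 2.56]. Speed limits (rad/s): [2.57, 2.57, 3.14, 3.14, 3.14, 3.14].

INTERFACE

Orientations are given as a 3x3 rotation matrix whose columns are the frame's x, y, z axes.
In Python, from bench import telemetry, viewer, hand_in, models, bot gives the robot as it stands.
- The arm moves only by the tool arm_command, never from a script. Its argument "moves" is a list of rows, each an object of numbers: "x", "y", "z": the shift along the tool's x, y, z in mm; "rx", "ry", "rz": the turn, a rotation vector about the tool's x, y, z in rad. In form: [{"x": .., "y": .., "z": .., "rx": .., "ry": .., "rz": ..}, ...]. A call has 1 to 5 rows; each row shifts and turns the commanded pose from where the row before left it, along the tool's axes as they then stand; what a row does not reach is not made up. A row lasts 1/10 s, in which the tool goes at most 50 mm and 8.59 degrees, less where a joint would pass 70% of its speed; a pose out of reach is approached as far as the arm can. A call with a gripper value outside its range is refused whole. "fingers" is the finger opening in mm, from 0 to 85.4, set as the call begins (left out, the last holds). The fingers move at their own pace and stop on an object; "force" is the grip in N (left out, the last holds). Time passes only in rows, so rows that do not move let the fingers close. It gives the time, the measured TCP pose, the force, the opening and the grip force at its end, in the units of the state.
- telemetry.read_state(): the state, without advancing time (a new reading comes with each control period).
- viewer.read_camera(name): name is "scene" or "top"; returns the picture (420x560x3 uint8, blue, green, red); there is no depth.
- viewer.camera_params(name): a dict with "intrinsics" (3x3 intrinsics, pixels), "k1" (the pictures are not rectified: a ray, as slopes to the right and down, at radius r is drawn at 1 + k1 r^2 times it, then the intrinsics apply), "rvec" (rotation vector, rad) and "tvec" (3), from world to camera coordinates, as OpenCV has them. Camera axes: x right, y down, z forward; pixel columns grow to the right and rows downward; lengths in m; the calibration is good to about 2 mm. A picture is of the moment at which its call begins. camera_params takes no time and is no camera call.
- hand_in(): hands the job in; it is judged then, once.
Trained networks look in the newest picture that a camera, given by its name, has taken for a name from the list of things; names that differ only in an ending like _2 or _b are one class to them, and where a whole thing is asked for, a point or a joint stands for the part that bears it (a point fixed in the world has none). Each returns a list of dicts, best first, with "score" (0 to 1); they miss things now and then, are a little off and sometimes report something else, mostly with a low value. They report only what shows in the picture. A call takes as long as a camera call. They do not tell look-alikes from the thing itself.
- models.outline_of(thing, camera): "pixels" (420x560 bool, what is visible of it).
- models.mark_of(thing, camera): "xyz" ([x, y, z] in m, in the coordinates of the camera as it stood for that picture, good to about 4 mm: a listed point, or the origin of a listed thing).
The state is a dict: "time": time; "joints": joint angles; "dq": joint speeds; "tau": joint torques, N m; "tcp_pos": TCP position; "eef_rot": TCP orientation; "wrist_force": force on the tool from outside, world axes, zero at the start; "torque": the same for the moment, N m; "gripper_width": finger opening in m; "grip_force": force on a finger pad.
Only numpy, scipy, OpenCV 4.12 (cv2) and the standard library are available. Lean on these libraries where they do the work, as an engineer would, in place of code of your own. Each camera call takes 0.05 s, during which the arm holds its last target. There are 200 camera calls.

## Working session

There is one attempt and no reset: what is moved stays moved. The work goes in short steps, Python scripts to look and compute and a tool call to move; the robot and the scene stay as the last step left them, time stands still between calls to the robot, and variables do not carry over. Pictures are saved under pics/ and viewed, at most 10 in all, crops included, and the job is handed in when it is done.

Besides the shell and the picture viewer there is one more tool, called after ">>>" as name([rows], argument=value, ...), one row to a line, values as JSON. arm_command: Moves the arm, as the interface text tells. Its arguments: {"type":"object","properties":{"moves":{"type":"array"},"fingers":{"type":"number"},"force":{"type":"number"}},"required":["moves"]}

```bash
ls; mkdir -p pics; cat > h.py <<'E'
import numpy as np,cv2
from bench import telemetry, viewer, hand_in, models, bot
def cam(n):
    p=viewer.camera_params(n);R=cv2.Rodrigues(np.array(p["rvec"],float))[0]
    return np.array(p["intrinsics"],float),p["k1"],R,np.array(p["tvec"],float).ravel()
def w(n,c):
    K,k,R,t=cam(n);return R.T@(np.array(c)-t)
def proj(n,X):
    K,k,R,t=cam(n);c=R@np.array(X)+t;s=c[:2]/c[2];s=s*(1+k*(s@s));return (K@np.r_[s,1])[:2]
def ray(n,uv):
    K,k,R,t=cam(n);d=(np.linalg.inv(K)@np.r_[uv,1])[:2];s=d.copy()
    for _ in range(20): s=d/(1+k*(s@s))
    return -R.T@t,R.T@np.r_[s,1]
def atz(n,uv,z):
    o,d=ray(n,uv);return o+d*(z-o[2])/d[2]
def tri(uv1,uv2):
    o1,d1=ray("top",uv1);o2,d2=ray("scene",uv2)
    s=np.linalg.lstsq(np.c_[d1,-d2],o2-o1,rcond=None)[0]
    a=o1+d1*s[0];b=o2+d2*s[1];return (a+b)/2,np.linalg.norm(a-b)
E
python3 - <<'E'
from h import *
for n in("top","scene"):
    cv2.imwrite(f"pics/{n}0.png",viewer.read_camera(n))
    print(n,"cam at",(-cam(n)[2].T@cam(n)[3]).round(3))
    for th in "holder bay0 bay1 bay2 bay3 caddy spare_a filled_a loose_brush tray tin jar".split():
        for m in models.mark_of(th,n)[:5]:
            X=w(n,m["xyz"]);print(th,round(m["score"],2),X.round(3),proj(n,X).round())
E
```

```text
pics
top cam at [0.381 0.068 1.168]
holder 0.74 [ 0.568  0.131 -0.002] [245. 202.]
bay0 0.97 [0.569 0.105 0.005] [257. 201.]
bay0 0.81 [0.571 0.159 0.007] [233. 199.]
bay0 0.72 [0.573 0.042 0.004] [284. 200.]
bay0 0.59 [0.569 0.22  0.006] [207. 200.]
bay0 0.42 [ 0.478 -0.102  0.066] [350. 240.]
bay1 0.97 [0.569 0.105 0.005] [257. 201.]
bay1 0.81 [0.571 0.159 0.007] [233. 199.]
bay1 0.72 [0.573 0.042 0.004] [284. 200.]
bay1 0.59 [0.569 0.22  0.006] [207. 200.]
bay1 0.42 [ 0.478 -0.102  0.066] [350. 240.]
bay2 0.97 [0.569 0.105 0.005] [257. 201.]
bay2 0.81 [0.571 0.159 0.007] [233. 199.]
bay2 0.72 [0.573 0.042 0.004] [284. 200.]
bay2 0.59 [0.569 0.22  0.006] [207. 200.]
bay2 0.42 [ 0.478 -0.102  0.066] [350. 240.]
bay3 0.97 [0.569 0.105 0.005] [257. 201.]
bay3 0.81 [0.571 0.159 0.007] [233. 199.]
bay3 0.72 [0.573 0.042 0.004] [284. 200.]
bay3 0.59 [0.569 0.22  0.006] [207. 200.]
bay3 0.42 [ 0.478 -0.102  0.066] [350. 240.]
caddy 0.63 [ 0.478 -0.101  0.003] [346. 242.]
spare_a 0.7 [ 0.341 -0.04   0.   ] [319. 302.]
spare_a 0.62 [ 0.371 -0.179 -0.007] [379. 290.]
spare_a 0.54 [ 0.467 -0.
[... 1298 characters left out ...]
 [208. 236.]
caddy 0.46 [ 0.453 -0.273 -0.005] [133. 244.]
spare_a 0.64 [ 0.495 -0.101 -0.001] [209. 242.]
spare_a 0.63 [ 0.469 -0.098  0.   ] [208. 232.]
spare_a 0.6 [ 0.343 -0.04  -0.006] [224. 189.]
filled_a 0.87 [0.573 0.224 0.001] [353. 239.]
filled_a 0.84 [ 0.571  0.104 -0.   ] [303. 250.]
loose_brush 0.52 [ 0.478 -0.096  0.061] [206. 220.]
tray 0.68 [ 0.633 -0.237 -0.002] [154. 311.]
tray 0.68 [ 0.455 -0.27  -0.007] [134. 245.]
tray 0.15 [ 0.477 -0.095  0.061] [206. 220.]
tin 0.97 [ 0.709 -0.077 -0.004] [237. 326.]
tin 0.72 [0.572 0.107 0.008] [304. 248.]
tin 0.34 [ 0.571  0.101 -0.002] [301. 250.]
tin 0.21 [ 0.469 -0.097  0.007] [208. 231.]
jar 0.57 [ 0.455 -0.27  -0.005] [134. 244.]
```

```bash
python3 - <<'E'
import cv2
t=cv2.imread("pics/top0.png");s=cv2.imread("pics/scene0.png")
cv2.imwrite("pics/t1.png",cv2.resize(t[120:320,180:440],None,fx=3,fy=3,interpolation=2))
cv2.imwrite("pics/s1.png",cv2.resize(s[160:350,110:370],None,fx=3,fy=3,interpolation=2))
E
```

```text
(no output)
```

View pics/t1.png

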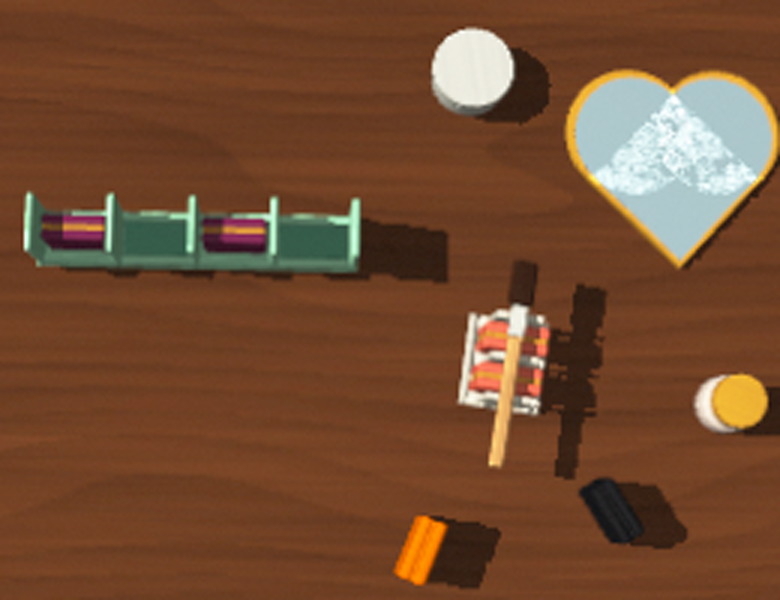

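View pics/s1.png

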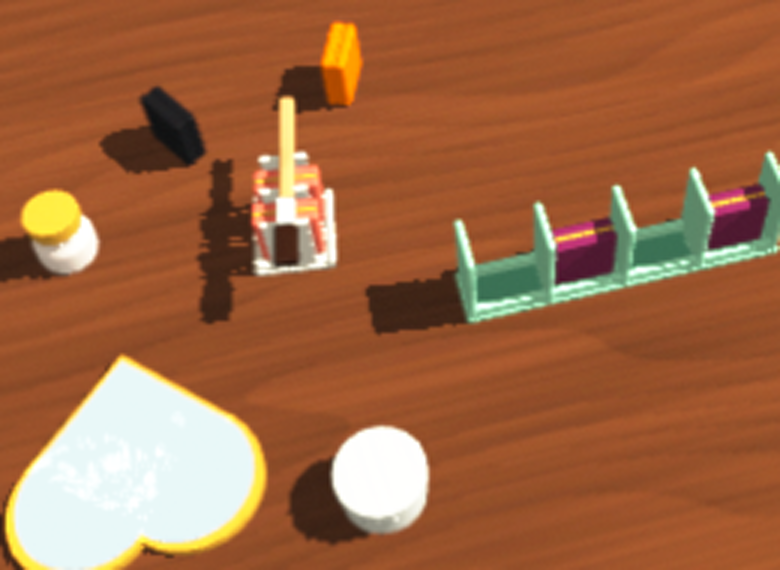

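The coral compacts sit in the caddy at top px (349,232) and (347,246), under the pale brush running from (345,275) to (355,207). The orange compact at (320,303) and the black one at (384,290) stand alone on the table: they are the look-alikes, so I leave them. The empty bays are at px (284,200), y≈0.045 (bay0), and (233,199), y≈0.163 (bay2). The crops confirm this. Next I refine the poses with a silhouette fit in both views.

```bash
cat > fit.py <<'E'
from h import *
from scipy.optimize import minimize
def box(cx,cy,z0,z1,lx,ly): return np.array([[cx+a*lx/2,cy+b*ly/2,z] for a in(-1,1) for b in(-1,1) for z in(z0,z1)])/1000
def sil(n,boxes,p,S=4):
    c,s=np.cos(p[2]),np.sin(p[2]);im=np.zeros((420*S,560*S),np.uint8)
    for b in boxes:
        P=np.array([proj(n,[p[0]+c*q[0]-s*q[1],p[1]+s*q[0]+c*q[1],q[2]]) for q in b])
        cv2.fillConvexPoly(im,np.round(cv2.convexHull(((P+.5)*S-.5).astype(np.float32))).astype(int),255)
    return cv2.resize(im,(560,420),interpolation=cv2.INTER_AREA)/255.
def fit(boxes,masks,p0,ign=None):
    def cost(q):
        p=[q[0]/1000,q[1]/1000,q[2]/100]
        return sum((np.abs(sil(n,boxes,p)-m)*(1 if ign is None else ign[n])).sum() for n,m in masks.items())
    q0=[p0[0]*1000,p0[1]*1000,p0[2]*100]
    sim=np.array([q0]+[[q0[j]+(6 if j==i else 0) for j in range(3)] for i in range(3)])
    r=minimize(cost,q0,method="Nelder-Mead",options=dict(initial_simplex=sim,xatol=.05,fatol=.05))
    return np.round([r.x[0]/1000,r.x[1]/1000,r.x[2]/100],4),round(r.fun,1),[int(m.sum()) for m in masks.values()]
HOLD=[box(0,0,0,4,39,241)]+[box(0,59*k,0,78,42,5) for k in(-2,-1,0,1,2)]+[box(s*17,0,0,14,5,241) for s in(-1,1)]+[box(0,y,4,56,20,48) for y in(-29.5,88.5)]
CAD=[box(0,0,0,4,68,60)]+[box(x,0,0,62,4,34) for x in(-30,0,30)]+[box(0,s*28.5,0,8,68,3) for s in(-1,1)]+[box(x,0,4,56,20,48) for x in(-15,15)]
BR=[box(-20,0,62,72,110,10),box(60,0,62,72,30,18)]
E
cat > m1.py <<'E'
from fit import *
M={}
for n in("top","scene"):
    g=viewer.read_camera(n)
    for th in"holder filled_a caddy spare_a loose_brush tray brush_b".split():
        for k,o in enumerate(models.outline_of(th,n)[:4]):
            px=o["pixels"];ys,xs=np.nonzero(px)
            if len(xs)==0: continue
            print(n,th,k,round(o["score"],2),len(xs),(xs.mean().round(1),ys.mean().round(1)),xs.min(),xs.max(),ys.min(),ys.max())
            M[f"{n}_{th}_{k}"]=px
np.savez_compressed("masks.npz",**M)
print(telemetry.read_state()["eef_rot"],bot.tip_reach)
E
python3 m1.py
```

```text
top holder 0 0.69 1273 (np.float64(245.2), np.float64(201.1)) 188 300 185 211
top filled_a 0 0.63 247 (np.float64(258.4), np.float64(198.5)) 248 269 193 204
top filled_a 1 0.59 225 (np.float64(204.2), np.float64(197.6)) 194 214 192 203
top caddy 0 0.66 384 (np.float64(342.8), np.float64(242.0)) 331 360 224 257
top spare_a 0 0.75 252 (np.float64(319.7), np.float64(303.1)) 312 328 292 314
top spare_a 1 0.61 168 (np.float64(348.7), np.float64(232.5)) 338 361 227 237
top spare_a 2 0.58 251 (np.float64(383.4), np.float64(290.0)) 374 393 280 300
top spare_a 3 0.46 152 (np.float64(347.6), np.float64(245.6)) 337 359 240 251
top loose_brush 0 0.76 437 (np.float64(350.0), np.float64(239.0)) 342 358 207 275
top tray 0 0.73 3130 (np.float64(403.8), np.float64(170.4)) 369 438 143 208
top tray 1 0.57 1209 (np.float64(246.8), np.float64(200.8)) 188 300 186 212
top brush_b 0 0.91 357 (np.float64(135.9), np.float64(223.7)) 132 139 194 258
top brush_b 1 0.57 369 (np.float64(116.7), np.float64(220.5)) 110 124 193 256
scene holder 0 0.95 1543 (np.float64(318.5), np.float64(243.0)) 262 372 212 266
scene 
[... 652 characters left out ...]
 0.86 342 (np.float64(205.0), np.float64(222.3)) 201 209 192 248
scene loose_brush 1 0.71 1687 (np.float64(316.4), np.float64(243.0)) 262 372 212 266
scene tray 0 0.68 4240 (np.float64(154.2), np.float64(319.8)) 112 197 279 354
scene tray 1 0.59 458 (np.float64(129.3), np.float64(236.9)) 118 141 224 250
scene tray 2 0.45 343 (np.float64(407.5), np.float64(206.0)) 390 423 180 227
scene brush_b 0 0.7 295 (np.float64(424.9), np.float64(202.0)) 411 438 176 224
scene brush_b 1 0.65 325 (np.float64(407.4), np.float64(206.0)) 390 423 180 227
[[ 9.30952780e-01  3.65139591e-01  1.29644688e-05]
 [ 3.65139591e-01 -9.30952777e-01 -7.66494611e-05]
 [-1.59184446e-05  7.60908698e-05 -9.99999997e-01]] 0.017
```

```bash
cat > m2.py <<'E'
from fit import *
M=np.load("masks.npz")
H={n:sum(M[f"{n}_{k}"] for k in("holder_0","filled_a_0","filled_a_1"))>0 for n in("top","scene")}
B={n:M[f"{n}_loose_brush_0"] for n in("top","scene")}
C={};ign={}
for n,(x0,x1,y0,y1) in dict(top=(328,364,215,262),scene=(190,225,205,255)).items():
    g=cv2.imread(f"pics/{n}0.png").astype(float);b,gg,r=g[...,0],g[...,1],g[...,2]
    m=((r>175)|((b/r>.6)&(r>70)));box_=np.zeros_like(m);box_[y0:y1,x0:x1]=1
    sp=(M["top_spare_a_1"]|M["top_spare_a_3"]) if n=="top" else (M["scene_spare_a_1"]|M["scene_spare_a_2"])
    C[n]=((m&box_)|sp).astype(np.uint8);C[n]=cv2.morphologyEx(C[n],cv2.MORPH_CLOSE,np.ones((3,3)))>0
    ign[n]=(box_&~(cv2.dilate(B[n].astype(np.uint8),np.ones((3,3)))>0)).astype(float)
    C[n]&=box_
def both(nm,bx,m,p0,ig=None):
    print(nm,*fit(bx,{k:v.astype(float) for k,v in m.items()},p0,ig))
    for n in m: print("  ",n,*fit(bx,{n:m[n].astype(float)},p0,ig))
both("holder",HOLD,H,[.571,.133,0.0]);both("brush",BR,B,[.478,-.1,.05]);both("caddy",CAD,C,[.479,-.1,-.1],ign)
# tray outline extents at z=0.01
for n in("top","scene"):
    c=cv2.findContours(M[f"{n}_tray_0"].astype(np.uint8),0,1)[0];c=max(c,key=cv2.contourArea)[:,0]
    P=np.array([atz(n,q.astype(float),.01)[:2] for q in c]);print(n,"tray",P.min(0),P.max(0),"point at",P[P[:,0].argmin()])
# brush ends heights by triangulation of the centroid
f=lambda m:np.array([np.nonzero(m)[1].mean(),np.nonzero(m)[0].mean()])
print("brush centroid",tri(f(B["top"]),f(B["scene"])),"spares",tri(f(M["top_spare_a_1"]),f(M["scene_spare_a_1"])),tri(f(M["top_spare_a_3"]),f(M["scene_spare_a_2"])))
E
python3 m2.py
```

```text
Traceback (most recent call last):
  File "m2.py", line 16, in <module>
    both("holder",HOLD,H,[.571,.133,0.0]);both("brush",BR,B,[.478,-.1,.05]);both("caddy",CAD,C,[.479,-.1,-.1],ign)
    ~~~~^^^^^^^^^^^^^^^^^^^^^^^^^^^^^^^^^
  File "m2.py", line 14, in both
    print(nm,*fit(bx,{k:v.astype(float) for k,v in m.items()},p0,ig))
              ~~~^^^^^^^^^^^^^^^^^^^^^^^^^^^^^^^^^^^^^^^^^^^^^^^^^^^
  File "fit.py", line 16, in fit
    r=minimize(cost,q0,method="Nelder-Mead",options=dict(initial_simplex=sim,xatol=.05,fatol=.05))
  File "fit.py", line 13, in cost
    return sum((np.abs(sil(n,boxes,p)-m)*(1 if ign is None else ign[n])).sum() for n,m in masks.items())
  File "fit.py", line 13, in <genexpr>
    return sum((np.abs(sil(n,boxes,p)-m)*(1 if ign is None else ign[n])).sum() for n,m in masks.items())
                       ~~~^^^^^^^^^^^
  File "fit.py", line 7, in sil
    P=np.array([proj(n,[p[0]+c*q[0]-s*q[1],p[1]+s*q[0]+c*q[1],q[2]]) for q in b])
                ~~~~^^^^^^^^^^^^^^^^^^^^^^^^^^^^^^^^^^^^^^^^^^^^^^^^
  File "h.py", line 9, in proj
    K,k,R,t=cam(n);c=R@np.array(X)+t;s=c[:2]/c[2];s=s*(1+k*(s@s));return (K@np.r_[s,1])[:2]
            ~~~^^^
  File "h.py", line 4, in cam
    p=viewer.camera_params(n);R=cv2.Rodrigues(np.array(p["rvec"],float))[0]
ValueError: time passes only in moves, steps and waits
```

Too many camera_params calls, so I'll cache them. The cameras are fixed.

```bash
sed -i 's/^import numpy as np,cv2/import numpy as np,cv2,functools/; s/^def cam(n):/@functools.cache\ndef cam(n):/' h.py; time python3 m2.py; python3 -c "
from h import *;s=telemetry.read_state();print(s['time'])"
```

```text
holder [ 0.5717  0.1334 -0.0069] 1594.8 [1717, 2219]
   top [ 0.5676  0.1311 -0.0094] 629.7 [1717]
   scene [5.751e-01 1.336e-01 3.000e-04] 558.1 [2219]
brush [ 0.4752 -0.0987 -0.1396] 210.3 [437, 342]
   top [ 0.4753 -0.0999 -0.1461] 70.6 [437]
   scene [ 0.4778 -0.097  -0.1532] 63.0 [342]
caddy [ 0.4826 -0.1016 -0.1389] 156.1 [925, 986]
   top [ 0.4817 -0.1035 -0.1052] 44.9 [925]
   scene [ 0.4839 -0.1003 -0.1464] 57.1 [986]
top tray [ 0.55895769 -0.32138567] [ 0.71382772 -0.15419325] point at [ 0.55895769 -0.23332573]
scene tray [ 0.56294179 -0.31912576] [ 0.7194204  -0.15043719] point at [ 0.56294179 -0.23983714]
brush centroid (array([ 0.48087119, -0.100255  ,  0.05843383]), np.float64(0.002848426462689765)) spares (array([ 0.4970237 , -0.10094779,  0.03857981]), np.float64(0.0016696039742997233)) (array([ 0.46728292, -0.09654895,  0.04603797]), np.float64(0.0036306013402768044))
2.1
real	0m5.839s
user	0m10.433s
sys	0m3.375s
```

```bash
sed -i 's/^both("holder.*$/H={n:cv2.morphologyEx(cv2.copyMakeBorder(H[n].astype(np.uint8),40,40,40,40,0),cv2.MORPH_CLOSE,cv2.getStructuringElement(2,(9,9)))[40:-40,40:-40] for n in H}\nboth("holder",HOLD,H,[.571,.133,0.0])\nfor n in H: cv2.imwrite(f"pics\/h{n}.png",np.hstack([cv2.resize((np.dstack([H[n]*255,sil(n,HOLD,[.5717,.1334,-.0069])*255,0*H[n]])).astype(np.uint8)[180:270,180:380],None,fx=2,fy=2)]))\ncv2.imwrite("pics\/hh.png",np.vstack([cv2.imread(f"pics\/h{n}.png") for n in H]))\nimport sys;sys.exit()/' m2.py; python3 m2.py
```

```text
holder [ 0.5716  0.1331 -0.001 ] 1324.3 [1795, 2422]
   top [ 0.5682  0.1311 -0.0098] 571.2 [1795]
   scene [ 0.5751  0.1336 -0.0052] 384.9 [2422]
```

View pics/hh.png

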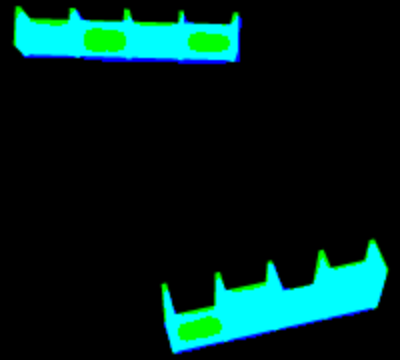

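```bash
cat > plan.py <<'E'
import sys,json,numpy as np
from bench import telemetry
# usage: plan.py x,y,z,yaw ... (mm, rad); optional step cap mm after '@'
s=telemetry.read_state();p=np.array(s["tcp_pos"])*1000;R=np.array(s["eef_rot"]);yaw=np.arctan2(R[1,0],R[0,0])
print("t",round(s["time"],2),"tcp",p.round(1),"yaw",round(yaw,4),"w",round(s["gripper_width"]*1000,1),"F",np.round(s["wrist_force"],1),"grip",round(s["grip_force"],1),"j",np.round(s["joints"],2))
for a in sys.argv[1:]:
    a,_,cap=a.partition("@");cap=float(cap or 46)
    t=np.array([float(v) for v in a.split(",")]);d=t[:3]-p;dy=t[3]-yaw
    n=max(1,int(np.ceil(max(np.linalg.norm(d)/cap,abs(dy)/.145))));rows=[]
    for i in range(n):
        c,q=np.cos(yaw),np.sin(yaw);w=(t[:3]-p)/(n-i)
        r=dict(x=round(c*w[0]+q*w[1],1),y=round(q*w[0]-c*w[1],1),z=round(-w[2],1))
        k=round((t[3]-yaw)/(n-i),3)
        if abs(k)>5e-4: r["rz"]=round(-k,3)
        p=p+[c*r["x"]+q*r["y"],q*r["x"]-c*r["y"],-r["z"]];yaw+=k;rows.append({k:v for k,v in r.items() if v})
    print(a);[print("  ",json.dumps(rows[i:i+5])) for i in range(0,n,5)]
E
python3 plan.py 426.5,-91,180,-0.146 426.5,-91,79,-0.146@30
```

```text
t 2.1 tcp [ 210.  -535.3  248.3] yaw 0.3738 w 85.4 F [0.2 0.8 0.3] grip 0.0 j [-1.22  0.32  1.56 -0.    1.26 -0.02]
426.5,-91,180,-0.146
   [{"x": 33.1, "y": -30.4, "z": 6.2, "rz": 0.047}, {"x": 31.6, "y": -31.9, "z": 6.2, "rz": 0.047}, {"x": 30.1, "y": -33.4, "z": 6.2, "rz": 0.047}, {"x": 28.5, "y": -34.8, "z": 6.2, "rz": 0.047}, {"x": 26.8, "y": -36.1, "z": 6.2, "rz": 0.047}]
   [{"x": 25.1, "y": -37.3, "z": 6.2, "rz": 0.047}, {"x": 23.3, "y": -38.4, "z": 6.2, "rz": 0.048}, {"x": 21.4, "y": -39.5, "z": 6.2, "rz": 0.047}, {"x": 19.5, "y": -40.4, "z": 6.2, "rz": 0.048}, {"x": 17.6, "y": -41.3, "z": 6.3, "rz": 0.047}]
   [{"x": 15.6, "y": -42.2, "z": 6.2, "rz": 0.048}]
426.5,-91,79,-0.146
   [{"z": 25.3}, {"z": 25.2}, {"z": 25.3}, {"z": 25.2}]
```

>>> arm_command([
  {"x": 33.1,"y": -30.4,"z": 6.2,"rz": 0.047},
  {"x": 31.6,"y": -31.9,"z": 6.2,"rz": 0.047},
  {"x": 30.1,"y": -33.4,"z": 6.2,"rz": 0.047},
  {"x": 28.5,"y": -34.8,"z": 6.2,"rz": 0.047},
  {"x": 26.8,"y": -36.1,"z": 6.2,"rz": 0.047},
], fingers=45, force=25)

```text
$.moves[0]: bad value
```

>>> arm_command([
  {"x": 25.1,"y": -37.3,"z": 6.2,"rz": 0.047},
  {"x": 23.3,"y": -38.4,"z": 6.2,"rz": 0.048},
  {"x": 21.4,"y": -39.5,"z": 6.2,"rz": 0.047},
  {"x": 19.5,"y": -40.4,"z": 6.2,"rz": 0.048},
  {"x": 17.6,"y": -41.3,"z": 6.3,"rz": 0.047},
])

```text
$.moves[0]: bad value
```

>>> arm_command([
  {"x": 15.6,"y": -42.2,"z": 6.2,"rz": 0.048},
  {},
  {"z": 25},
  {"z": 25},
  {},
])

```text
$.moves[0]: bad value
```

```bash
python3 plan.py 426.5,-91,79,-0.146@30; python3 - <<'E'
from h import *
a=cv2.resize(viewer.read_camera("top")[190:290,310:390],None,fx=5,fy=5,interpolation=2)
b=cv2.resize(viewer.read_camera("scene")[150:270,170:246],None,fx=5,fy=5,interpolation=2)[:500]
cv2.imwrite("pics/g1.png",np.hstack([a,b]))
E
```

```text
t 2.1 tcp [ 210.  -535.3  248.3] yaw 0.3738 w 85.4 F [0.2 0.8 0.3] grip 0.0 j [-1.22  0.32  1.56 -0.    1.26 -0.02]
426.5,-91,79,-0.146
   [{"x": 20.2, "y": -18.6, "z": 9.4, "rz": 0.029}, {"x": 19.7, "y": -19.2, "z": 9.4, "rz": 0.029}, {"x": 19.1, "y": -19.7, "z": 9.4, "rz": 0.029}, {"x": 18.5, "y": -20.3, "z": 9.4, "rz": 0.029}, {"x": 17.9, "y": -20.8, "z": 9.4, "rz": 0.029}]
   [{"x": 17.3, "y": -21.3, "z": 9.4, "rz": 0.029}, {"x": 16.7, "y": -21.8, "z": 9.4, "rz": 0.029}, {"x": 16.1, "y": -22.3, "z": 9.4, "rz": 0.029}, {"x": 15.4, "y": -22.7, "z": 9.4, "rz": 0.029}, {"x": 14.7, "y": -23.2, "z": 9.4, "rz": 0.029}]
   [{"x": 14.1, "y": -23.6, "z": 9.4, "rz": 0.029}, {"x": 13.4, "y": -24.0, "z": 9.4, "rz": 0.029}, {"x": 12.7, "y": -24.4, "z": 9.4, "rz": 0.029}, {"x": 11.9, "y": -24.7, "z": 9.4, "rz": 0.029}, {"x": 11.2, "y": -25.0, "z": 9.4, "rz": 0.028}]
   [{"x": 10.5, "y": -25.4, "z": 9.4, "rz": 0.029}, {"x": 9.8, "y": -25.6, "z": 9.5, "rz": 0.028}, {"x": 9.1, "y": -25.9, "z": 9.4, "rz": 0.029}]
```

View pics/g1.png

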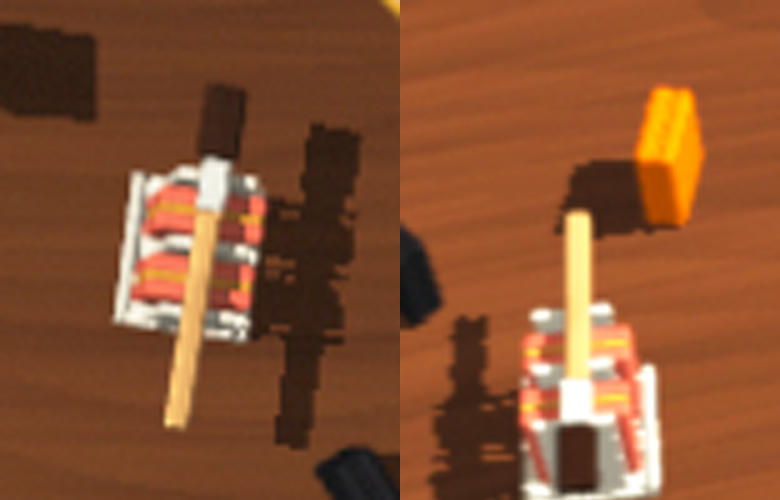

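The rows were refused and the arm hasn't moved. The picture shows the scene unchanged, with the brush handle from (352,232) to (345,275). I'll retry with all six keys filled in.

>>> arm_command([
  {"x": 33,"y": -30,"z": 6,"rx": 0,"ry": 0,"rz": 0.05},
  {"x": 32,"y": -32,"z": 6,"rx": 0,"ry": 0,"rz": 0.05},
  {"x": 30,"y": -33,"z": 6,"rx": 0,"ry": 0,"rz": 0.05},
  {"x": 28,"y": -35,"z": 6,"rx": 0,"ry": 0,"rz": 0.05},
  {"x": 27,"y": -36,"z": 6,"rx": 0,"ry": 0,"rz": 0.05},
], fingers=45, force=25)

```text
time: 2.7
tcp_pos: [0.3102, -0.3329, 0.2183]
eef_rot: [[0.993, 0.121, 0.001], [0.121, -0.993, -0.0], [0.001, 0.0, -1.0]]
wrist_force: [1.7, -0.9, 0.9]
gripper_width: 0.0451
grip_force: 0.0
```

```bash
python3 - <<'E'
s=open("plan.py").read()
s=s.replace('rows.append({k:v for k,v in r.items() if v})','rows.append("{"+", ".join(f\'"{k}": {r.get(k,0):g}\' for k in("x","y","z","rx","ry","rz"))+"}")')
s=s.replace('json.dumps(rows[i:i+5])','"["+", ".join(rows[i:i+5])+"]"').replace(',1),y=',',0),y=').replace('-q*','-q*')
s=s.replace('round(q*w[0]-c*w[1],1),z=round(-w[2],1)','round(q*w[0]-c*w[1],0),z=round(-w[2],0)').replace('(n-i),3)','(n-i),2)').replace('round(-k,3)','round(-k,2)')
open("plan.py","w").write(s)
E
python3 plan.py 426.5,-91,140,-0.146 426.5,-91,79,-0.146@30
```

```text
t 2.7 tcp [ 310.2 -332.9  218.3] yaw 0.1211 w 45.1 F [ 1.7 -0.9  0.9] grip 0.0 j [-0.85  0.15  1.87  0.    1.12  0.6 ]
426.5,-91,140,-0.146
   [{"x": 21, "y": -32, "z": 11, "rx": 0, "ry": 0, "rz": 0.04}, {"x": 19, "y": -33, "z": 11, "rx": 0, "ry": 0, "rz": 0.04}, {"x": 18, "y": -34, "z": 11, "rx": 0, "ry": 0, "rz": 0.04}, {"x": 17, "y": -35, "z": 11, "rx": 0, "ry": 0, "rz": 0.04}, {"x": 15, "y": -35, "z": 11, "rx": 0, "ry": 0, "rz": 0.04}]
   [{"x": 14, "y": -36, "z": 12, "rx": 0, "ry": 0, "rz": 0.03}, {"x": 13, "y": -36, "z": 11, "rx": 0, "ry": 0, "rz": 0.04}]
426.5,-91,79,-0.146
   [{"x": -0, "y": 0, "z": 20, "rx": 0, "ry": 0, "rz": 0}, {"x": -0, "y": 0, "z": 21, "rx": 0, "ry": 0, "rz": 0}, {"x": -0, "y": 0, "z": 20, "rx": 0, "ry": 0, "rz": 0}]
```

>>> arm_command([
  {"x": 21,"y": -32,"z": 11,"rx": 0,"ry": 0,"rz": 0.04},
  {"x": 19,"y": -33,"z": 11,"rx": 0,"ry": 0,"rz": 0.04},
  {"x": 18,"y": -34,"z": 11,"rx": 0,"ry": 0,"rz": 0.04},
  {"x": 17,"y": -35,"z": 11,"rx": 0,"ry": 0,"rz": 0.04},
  {"x": 15,"y": -35,"z": 11,"rx": 0,"ry": 0,"rz": 0.04},
])

```text
time: 3.2
tcp_pos: [0.3931, -0.16, 0.1632]
eef_rot: [[0.997, -0.078, 0.001], [-0.078, -0.997, -0.001], [0.001, 0.0, -1.0]]
wrist_force: [0.4, -0.5, 0.3]
gripper_width: 0.0447
grip_force: 0.0
```

>>> arm_command([
  {"x": 14,"y": -36,"z": 12,"rx": 0,"ry": 0,"rz": 0.03},
  {"x": 13,"y": -36,"z": 11,"rx": 0,"ry": 0,"rz": 0.04},
  {"x": 0,"y": 0,"z": 0,"rx": 0,"ry": 0,"rz": 0},
  {"x": 0,"y": 0,"z": 0,"rx": 0,"ry": 0,"rz": 0},
])

```text
time: 3.6
tcp_pos: [0.426, -0.0916, 0.1402]
eef_rot: [[0.99, -0.143, -0.001], [-0.143, -0.99, -0.0], [-0.0, 0.0, -1.0]]
wrist_force: [-0.0, 0.3, 0.3]
gripper_width: 0.0451
grip_force: 0.0
```

```bash
python3 plan.py 426.5,-91,79,-0.146@30; python3 - <<'E'
from h import *
T,S=viewer.read_camera("top"),viewer.read_camera("scene")
for n,I in(("top",T),("scene",S)):
    for p in([.4265,-.091,.123],[.4265,-.091,.067]): cv2.circle(I,tuple(int(v) for v in proj(n,p).round()),1,(0,255,0),-1)
a=cv2.resize(T[190:290,310:390],None,fx=5,fy=5,interpolation=2)
b=cv2.resize(S[130:230,170:246],None,fx=5,fy=5,interpolation=2)
cv2.imwrite("pics/g2.png",np.hstack([a,b]))
E
```

```text
t 3.6 tcp [426.  -91.6 140.2] yaw -0.1435 w 45.1 F [-0.   0.3  0.3] grip 0.0 j [-0.24  0.21  2.03 -0.    0.9   1.48]
426.5,-91,79,-0.146
   [{"x": 0, "y": -0, "z": 20, "rx": 0, "ry": 0, "rz": 0}, {"x": 0, "y": -0, "z": 21, "rx": 0, "ry": 0, "rz": 0}, {"x": 0, "y": -1, "z": 20, "rx": 0, "ry": 0, "rz": 0}]
```

View pics/g2.png

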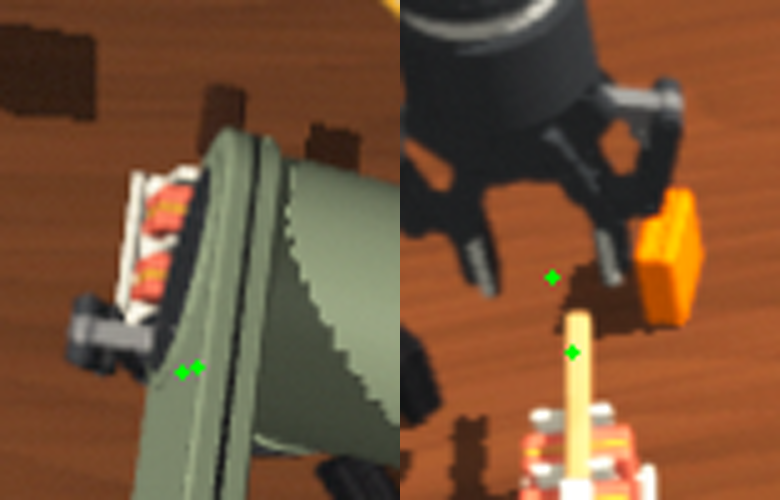

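The arm hides the top view. In the scene view the fingers straddle the handle, and the projected tip centre falls between the real tips to within about 1 px. Going down to grasp.

>>> arm_command([
  {"x": 0,"y": 0,"z": 20,"rx": 0,"ry": 0,"rz": 0},
  {"x": 0,"y": 0,"z": 21,"rx": 0,"ry": 0,"rz": 0},
  {"x": 0,"y": 0,"z": 20,"rx": 0,"ry": 0,"rz": 0},
  {"x": 0,"y": 0,"z": 0,"rx": 0,"ry": 0,"rz": 0},
])

```text
time: 4.1
tcp_pos: [0.424, -0.093, 0.0779]
eef_rot: [[0.989, -0.148, -0.004], [-0.148, -0.989, 0.001], [-0.004, -0.0, -1.0]]
wrist_force: [-0.3, 0.3, 0.5]
gripper_width: 0.045
grip_force: 0.0
```

>>> arm_command([
  {"x": 0,"y": 0,"z": 0,"rx": 0,"ry": 0,"rz": 0},
  {"x": 0,"y": 0,"z": 0,"rx": 0,"ry": 0,"rz": 0},
  {"x": 0,"y": 0,"z": 0,"rx": 0,"ry": 0,"rz": 0},
  {"x": 0,"y": 0,"z": 0,"rx": 0,"ry": 0,"rz": 0},
  {"x": 0,"y": 0,"z": 0,"rx": 0,"ry": 0,"rz": 0},
], fingers=0, force=30)

```text
time: 4.6
tcp_pos: [0.4266, -0.0926, 0.0802]
eef_rot: [[0.989, -0.145, 0.002], [-0.145, -0.989, -0.001], [0.002, 0.001, -1.0]]
wrist_force: [-0.6, -2.3, 5.3]
gripper_width: 0.0087
grip_force: 35.3
```

>>> arm_command([
  {"x": 0,"y": 0,"z": -10,"rx": 0,"ry": 0,"rz": 0},
  {"x": 0,"y": 0,"z": -30,"rx": 0,"ry": 0,"rz": 0},
  {"x": 0,"y": 0,"z": -30,"rx": 0,"ry": 0,"rz": 0},
  {"x": 0,"y": 0,"z": -30,"rx": 0,"ry": 0,"rz": 0},
  {"x": 0,"y": 0,"z": 0,"rx": 0,"ry": 0,"rz": 0},
])

```text
time: 5.1
tcp_pos: [0.4281, -0.0924, 0.1833]
eef_rot: [[0.989, -0.145, 0.008], [-0.145, -0.989, -0.002], [0.008, 0.0, -1.0]]
wrist_force: [0.6, -0.1, -0.0]
gripper_width: 0.0092
grip_force: 34.6
```

```bash
python3 plan.py 629,-287,170,1.571 629,-287,60,1.571@30 629,-287,29,1.571@8; python3 - <<'E'
from h import *
T,S=viewer.read_camera("top"),viewer.read_camera("scene")
a=cv2.resize(T[170:290,310:390],None,fx=5,fy=5,interpolation=2)
b=cv2.resize(S[130:250,170:246],None,fx=5,fy=5,interpolation=2)
cv2.imwrite("pics/g3.png",np.hstack([a,b]))
E
```

```text
t 5.1 tcp [428.1 -92.4 183.3] yaw -0.1459 w 9.2 F [ 0.6 -0.1 -0. ] grip 34.6 j [-0.24  0.16  1.96  0.    1.01  1.48]
629,-287,170,1.571
   [{"x": 19, "y": 14, "z": 1, "rx": 0, "ry": 0, "rz": -0.14}, {"x": 17, "y": 16, "z": 1, "rx": 0, "ry": 0, "rz": -0.14}, {"x": 14, "y": 18, "z": 1, "rx": 0, "ry": 0, "rz": -0.14}, {"x": 12, "y": 20, "z": 1, "rx": 0, "ry": 0, "rz": -0.14}, {"x": 9, "y": 22, "z": 1, "rx": 0, "ry": 0, "rz": -0.14}]
   [{"x": 6, "y": 23, "z": 1, "rx": 0, "ry": 0, "rz": -0.15}, {"x": 2, "y": 23, "z": 1, "rx": 0, "ry": 0, "rz": -0.14}, {"x": -1, "y": 23, "z": 1, "rx": 0, "ry": 0, "rz": -0.15}, {"x": -4, "y": 23, "z": 1, "rx": 0, "ry": 0, "rz": -0.14}, {"x": -8, "y": 22, "z": 1, "rx": 0, "ry": 0, "rz": -0.15}]
   [{"x": -11, "y": 20, "z": 2, "rx": 0, "ry": 0, "rz": -0.14}, {"x": -13, "y": 19, "z": 1, "rx": 0, "ry": 0, "rz": -0.15}]
629,-287,60,1.571
   [{"x": -0, "y": 0, "z": 28, "rx": 0, "ry": 0, "rz": 0}, {"x": -0, "y": 0, "z": 27, "rx": 0, "ry": 0, "rz": 0}, {"x": -0, "y": 0, "z": 28, "rx": 0, "ry": 0, "rz": 0}, {"x": -0, "y": 0, "z": 27, "rx": 0, "ry": 0, "rz": 0}]
629,-287,29,1.571
   [{"x": -0, "y": 0, "z": 8, "rx": 0, "ry": 0, "rz": 0}, {"x": -0, "y": 0, "z": 8, "rx": 0, "ry": 0, "rz": 0}, {"x": -0, "y": 0, "z": 8, "rx": 0, "ry": 0, "rz": 0}, {"x": -0, "y": 0, "z": 7, "rx": 0, "ry": 0, "rz": 0}]
```

View pics/g3.png

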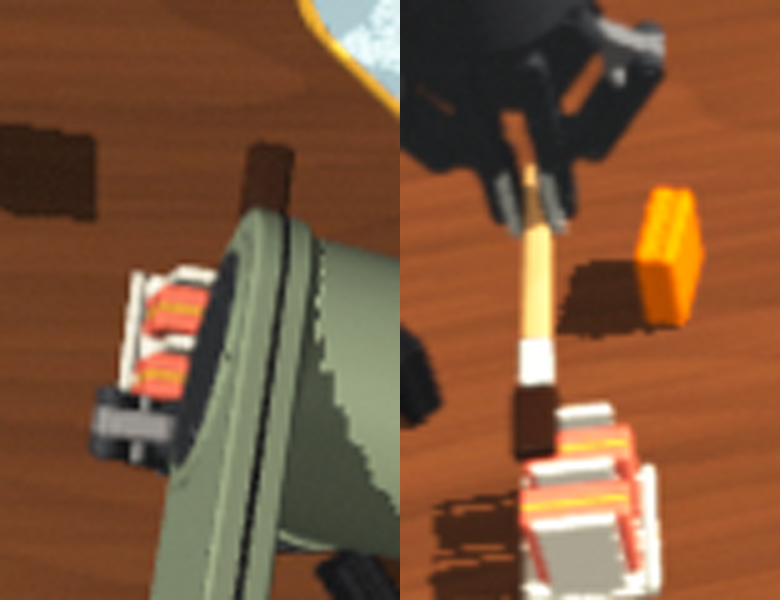

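The brush is lifted: handle in the fingers at scene px (277,170), head at (277,214), compacts undisturbed. Carrying it over the tray.

>>> arm_command([
  {"x": 19,"y": 14,"z": 1,"rx": 0,"ry": 0,"rz": -0.14},
  {"x": 17,"y": 16,"z": 1,"rx": 0,"ry": 0,"rz": -0.14},
  {"x": 14,"y": 18,"z": 1,"rx": 0,"ry": 0,"rz": -0.14},
  {"x": 12,"y": 20,"z": 1,"rx": 0,"ry": 0,"rz": -0.14},
  {"x": 9,"y": 22,"z": 1,"rx": 0,"ry": 0,"rz": -0.14},
])

```text
time: 5.7
tcp_pos: [0.5094, -0.1735, 0.1724]
eef_rot: [[0.847, 0.531, -0.004], [0.531, -0.847, 0.002], [-0.002, -0.003, -1.0]]
wrist_force: [-0.4, 0.1, -0.3]
gripper_width: 0.0083
grip_force: 34.6
```

>>> arm_command([
  {"x": 6,"y": 23,"z": 1,"rx": 0,"ry": 0,"rz": -0.14},
  {"x": 2,"y": 23,"z": 1,"rx": 0,"ry": 0,"rz": -0.14},
  {"x": -1,"y": 23,"z": 1,"rx": 0,"ry": 0,"rz": -0.14},
  {"x": -4,"y": 23,"z": 1,"rx": 0,"ry": 0,"rz": -0.14},
  {"x": -8,"y": 22,"z": 1,"rx": 0,"ry": 0,"rz": -0.14},
])

```text
time: 6.2
tcp_pos: [0.5923, -0.2555, 0.167]
eef_rot: [[0.306, 0.952, -0.004], [0.952, -0.306, 0.002], [0.001, -0.004, -1.0]]
wrist_force: [-0.0, 0.0, 0.3]
gripper_width: 0.0088
grip_force: 34.6
```

>>> arm_command([
  {"x": -11,"y": 20,"z": 2,"rx": 0,"ry": 0,"rz": -0.14},
  {"x": -13,"y": 19,"z": 1,"rx": 0,"ry": 0,"rz": -0.14},
  {"x": 0,"y": 0,"z": 20,"rx": 0,"ry": 0,"rz": -0.04},
  {"x": 0,"y": 0,"z": 28,"rx": 0,"ry": 0,"rz": 0},
  {"x": 0,"y": 0,"z": 28,"rx": 0,"ry": 0,"rz": 0},
])

```text
time: 6.7
tcp_pos: [0.6237, -0.2879, 0.0875]
eef_rot: [[-0.003, 1.0, -0.003], [1.0, 0.003, 0.002], [0.002, -0.003, -1.0]]
wrist_force: [0.3, 0.9, 0.1]
gripper_width: 0.009
grip_force: 34.6
```

>>> arm_command([
  {"x": 0,"y": 0,"z": 28,"rx": 0,"ry": 0,"rz": 0},
  {"x": 0,"y": 0,"z": 0,"rx": 0,"ry": 0,"rz": 0},
  {"x": 0,"y": 0,"z": 0,"rx": 0,"ry": 0,"rz": 0},
])

```text
time: 7.0
tcp_pos: [0.624, -0.2879, 0.0611]
eef_rot: [[-0.003, 1.0, -0.003], [1.0, 0.003, 0.001], [0.001, -0.003, -1.0]]
wrist_force: [0.2, -0.1, 0.6]
gripper_width: 0.0087
grip_force: 34.6
```

```bash
python3 plan.py 629,-287,29,1.571@8; python3 - <<'E'
from h import *
s=telemetry.read_state();p=np.array(s["tcp_pos"]);R=np.array(s["eef_rot"])
for n in("top","scene"):
    I=viewer.read_camera(n)
    for o in models.outline_of("loose_brush",n)[:2]:
        ys,xs=np.nonzero(o["pixels"]);print(n,round(o["score"],2),len(xs),xs.mean().round(1),ys.mean().round(1),xs.min(),xs.max(),ys.min(),ys.max())
    for m in models.mark_of("loose_brush",n)[:2]: print("mark",w(n,m["xyz"]).round(3),round(m["score"],2))
    print("exp brush end/mid/head top",[proj(n,p+R@[d,0,.007]).round(1).tolist() for d in(-.025,.05,.125)])
    cv2.imwrite(f"pics/p_{n}.png",I)
a=cv2.resize(cv2.imread("pics/p_top.png")[130:230,340:450],None,fx=4,fy=4,interpolation=2)
b=cv2.resize(cv2.imread("pics/p_scene.png")[240:365,100:190],None,fx=4,fy=4,interpolation=2)[:400]
b=cv2.resize(cv2.imread("pics/p_scene.png")[250:350,100:190],None,fx=4,fy=4,interpolation=2)
cv2.imwrite("pics/p.png",np.hstack([a,b]))
E
```

```text
t 7.0 tcp [ 624.  -287.9   61.1] yaw 1.5739 w 8.7 F [ 0.2 -0.1  0.6] grip 34.6 j [-0.45  0.64  1.51  0.    0.99 -0.45]
629,-287,29,1.571
   [{"x": 0, "y": 1, "z": 6, "rx": 0, "ry": 0, "rz": 0}, {"x": 0, "y": 1, "z": 7, "rx": 0, "ry": 0, "rz": 0}, {"x": 0, "y": 1, "z": 6, "rx": 0, "ry": 0, "rz": 0}, {"x": 0, "y": 1, "z": 7, "rx": 0, "ry": 0, "rz": 0}, {"x": 1, "y": 1, "z": 6, "rx": 0, "ry": 0, "rz": 0}]
top 0.61 259 397.0 177.2 378 428 173 181
mark [ 0.623 -0.241  0.044] 0.84
exp brush end/mid/head top [[441.3, 177.6], [409.4, 176.7], [376.7, 175.8]]
scene 0.97 369 157.1 295.2 127 184 286 305
mark [ 0.628 -0.238  0.043] 0.77
exp brush end/mid/head top [[107.5, 304.7], [146.6, 295.3], [184.3, 286.3]]
```

View pics/p.png

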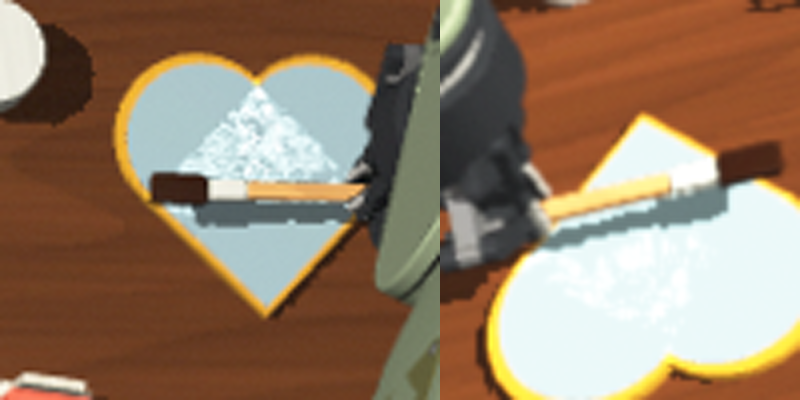

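The brush is held level across the heart, handle right and head left (top px 378–441, row 177). Its underside is at about TCP−17 mm. I'll shift it about 6 mm toward the lobes and lower it.

>>> arm_command([
  {"x": 1,"y": 3,"z": 12,"rx": 0,"ry": 0,"rz": 0},
  {"x": 1,"y": 3,"z": 12,"rx": 0,"ry": 0,"rz": 0},
  {"x": 0,"y": 1,"z": 4,"rx": 0,"ry": 0,"rz": 0},
  {"x": 0,"y": 0,"z": 0,"rx": 0,"ry": 0,"rz": 0},
  {"x": 0,"y": 0,"z": 0,"rx": 0,"ry": 0,"rz": 0},
])

```text
time: 7.8
tcp_pos: [0.6316, -0.2863, 0.0339]
eef_rot: [[-0.003, 1.0, -0.0], [1.0, 0.003, 0.0], [0.0, -0.0, -1.0]]
wrist_force: [-0.5, 0.0, -0.3]
gripper_width: 0.0092
grip_force: 34.6
```

>>> arm_command([
  {"x": 0,"y": 0,"z": 2,"rx": 0,"ry": 0,"rz": 0},
  {"x": 0,"y": 0,"z": 0,"rx": 0,"ry": 0,"rz": 0},
  {"x": 0,"y": 0,"z": 0,"rx": 0,"ry": 0,"rz": 0},
])

```text
time: 8.1
tcp_pos: [0.6317, -0.2864, 0.0326]
eef_rot: [[-0.003, 1.0, 0.0], [1.0, 0.003, -0.0], [-0.0, 0.0, -1.0]]
wrist_force: [0.8, 0.5, -0.2]
gripper_width: 0.0085
grip_force: 34.6
```

>>> arm_command([
  {"x": 0,"y": 0,"z": 2,"rx": 0,"ry": 0,"rz": 0},
  {"x": 0,"y": 0,"z": 0,"rx": 0,"ry": 0,"rz": 0},
  {"x": 0,"y": 0,"z": 0,"rx": 0,"ry": 0,"rz": 0},
])

```text
time: 8.4
tcp_pos: [0.6316, -0.2863, 0.0303]
eef_rot: [[-0.003, 1.0, 0.0], [1.0, 0.003, -0.0], [-0.0, 0.0, -1.0]]
wrist_force: [-0.9, 0.9, -0.5]
gripper_width: 0.0085
grip_force: 34.6
```

>>> arm_command([
  {"x": 0,"y": 0,"z": 2,"rx": 0,"ry": 0,"rz": 0},
  {"x": 0,"y": 0,"z": 0,"rx": 0,"ry": 0,"rz": 0},
  {"x": 0,"y": 0,"z": 0,"rx": 0,"ry": 0,"rz": 0},
])

```text
time: 8.7
tcp_pos: [0.6319, -0.2864, 0.0286]
eef_rot: [[-0.003, 1.0, 0.001], [1.0, 0.003, -0.0], [-0.0, 0.001, -1.0]]
wrist_force: [0.5, 0.3, 0.7]
gripper_width: 0.0088
grip_force: 34.9
```

>>> arm_command([
  {"x": 0,"y": 0,"z": 1,"rx": 0,"ry": 0,"rz": 0},
  {"x": 0,"y": 0,"z": 0,"rx": 0,"ry": 0,"rz": 0},
  {"x": 0,"y": 0,"z": 0,"rx": 0,"ry": 0,"rz": 0},
])

```text
time: 9.0
tcp_pos: [0.6319, -0.2864, 0.0286]
eef_rot: [[-0.003, 1.0, 0.001], [1.0, 0.003, -0.001], [-0.001, 0.001, -1.0]]
wrist_force: [-1.4, 0.5, 6.7]
gripper_width: 0.009
grip_force: 35.4
```

>>> arm_command([
  {"x": 0,"y": 0,"z": 0,"rx": 0,"ry": 0,"rz": 0},
  {"x": 0,"y": 0,"z": 0,"rx": 0,"ry": 0,"rz": 0},
  {"x": 0,"y": 0,"z": 0,"rx": 0,"ry": 0,"rz": 0},
], fingers=30)

```text
time: 9.3
tcp_pos: [0.6314, -0.2862, 0.0268]
eef_rot: [[-0.003, 1.0, -0.001], [1.0, 0.003, 0.0], [0.0, -0.001, -1.0]]
wrist_force: [-0.3, -0.9, -0.1]
gripper_width: 0.0298
grip_force: 0.0
```

>>> arm_command([
  {"x": 0,"y": 0,"z": -30,"rx": 0,"ry": 0,"rz": 0},
  {"x": 0,"y": 0,"z": -40,"rx": 0,"ry": 0,"rz": 0},
  {"x": 0,"y": 0,"z": -40,"rx": 0,"ry": 0,"rz": 0},
  {"x": 0,"y": 0,"z": 0,"rx": 0,"ry": 0,"rz": 0},
])

```text
time: 9.7
tcp_pos: [0.6348, -0.2879, 0.144]
eef_rot: [[-0.003, 1.0, 0.011], [1.0, 0.003, -0.005], [-0.006, 0.011, -1.0]]
wrist_force: [0.9, -0.6, 0.4]
gripper_width: 0.0297
grip_force: 0.0
```

```bash
python3 plan.py 600,-20,180,-0.13
```

```text
t 9.7 tcp [ 634.8 -287.9  144. ] yaw 1.5737 w 29.7 F [ 0.9 -0.6  0.4] grip 0.0 j [-0.44  0.58  1.41 -0.    1.14 -0.45]
600,-20,180,-0.13
   [{"x": 22, "y": -3, "z": -3, "rx": 0, "ry": 0, "rz": 0.14}, {"x": 22, "y": -6, "z": -3, "rx": 0, "ry": 0, "rz": 0.14}, {"x": 21, "y": -9, "z": -3, "rx": 0, "ry": 0, "rz": 0.14}, {"x": 19, "y": -12, "z": -3, "rx": 0, "ry": 0, "rz": 0.14}, {"x": 17, "y": -14, "z": -3, "rx": 0, "ry": 0, "rz": 0.14}]
   [{"x": 15, "y": -17, "z": -3, "rx": 0, "ry": 0, "rz": 0.14}, {"x": 13, "y": -18, "z": -3, "rx": 0, "ry": 0, "rz": 0.14}, {"x": 10, "y": -20, "z": -3, "rx": 0, "ry": 0, "rz": 0.14}, {"x": 7, "y": -21, "z": -3, "rx": 0, "ry": 0, "rz": 0.15}, {"x": 4, "y": -22, "z": -3, "rx": 0, "ry": 0, "rz": 0.14}]
   [{"x": 1, "y": -23, "z": -3, "rx": 0, "ry": 0, "rz": 0.15}, {"x": -2, "y": -23, "z": -3, "rx": 0, "ry": 0, "rz": 0.14}]
```

```bash
cat > m3.py <<'E'
from fit import *
ks=dict(top=(322,372,215,268),scene=(186,232,205,262));C={};ign={}
sp={n:[] for n in ks}
for n,(x0,x1,y0,y1) in ks.items():
    g0=viewer.read_camera(n);cv2.imwrite(f"pics/c_{n}.png",g0);g=g0.astype(float)+1;b,gg,r=g[...,0],g[...,1],g[...,2]
    m=(r>175)|((b/r>.6)&(r>70));k=np.zeros_like(m);k[y0:y1,x0:x1]=1
    for o in models.outline_of("spare_a",n):
        ys,xs=np.nonzero(o["pixels"])
        if len(xs) and x0<xs.mean()<x1 and y0<ys.mean()<y1: m|=o["pixels"];sp[n].append((xs.mean(),ys.mean()));
    for o in models.mark_of("spare_a",n): print(n,"mark",w(n,o["xyz"]).round(3))
    print(n,"brush",[w(n,o["xyz"]).round(3) for o in models.mark_of("loose_brush",n)[:1]])
    C[n]=cv2.morphologyEx((m&k).astype(np.uint8),cv2.MORPH_CLOSE,np.ones((3,3))).astype(float);ign[n]=k.astype(float)
print(fit(CAD,C,[.48,-.1,-.13],ign),[(n,fit(CAD,{n:C[n]},[.48,-.1,-.13],ign)) for n in ks],sp)
a=cv2.resize(cv2.imread("pics/c_top.png")[130:280,320:450],None,fx=3,fy=3,interpolation=2)
b=cv2.resize(cv2.imread("pics/c_scene.png")[200:350,105:235],None,fx=3,fy=3,interpolation=2)
cv2.imwrite("pics/c.png",np.hstack([a,b]))
E
python3 m3.py
```

```text
top mark [ 0.342 -0.039 -0.001]
top mark [ 0.465 -0.099  0.008]
top mark [ 0.495 -0.108  0.006]
top brush [array([ 0.456, -0.272,  0.006])]
scene mark [ 0.342 -0.037 -0.004]
scene mark [ 0.467 -0.096  0.002]
scene mark [ 0.497 -0.1    0.001]
scene mark [ 0.376 -0.179 -0.003]
scene brush [array([ 0.633, -0.237,  0.011])]
(array([ 0.4816, -0.1013, -0.1195]), np.float64(275.2), [894, 1142]) [('top', (array([ 0.4818, -0.1032, -0.1266]), np.float64(61.6), [894])), ('scene', (array([ 0.4829, -0.1004, -0.1554]), np.float64(157.9), [1142]))] {'top': [(np.float64(350.5566502463054), np.float64(232.49261083743843)), (np.float64(347.34375), np.float64(245.91015625))], 'scene': [(np.float64(205.98617511520737), np.float64(231.6820276497696)), (np.float64(206.86813186813185), np.float64(220.3901098901099))]}
```

View pics/c.png

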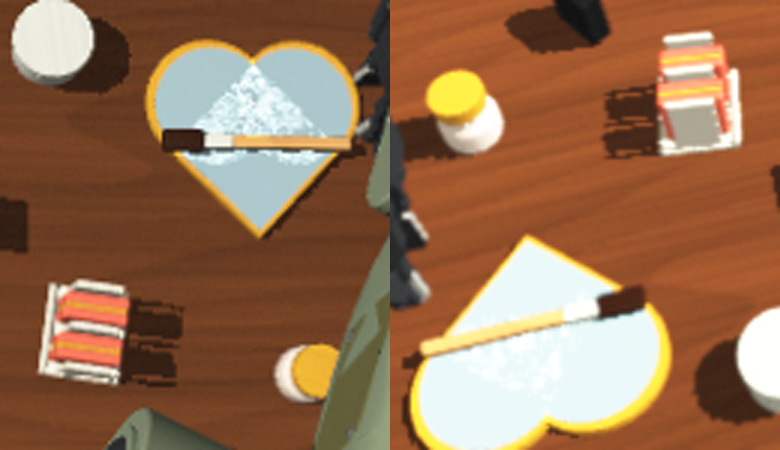

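The brush lies across the heart's middle (top px 374–437, row 177). The two coral compacts stand free at (350,232) and (347,246). I'll take the far one first.

```bash
python3 plan.py 496.6,-103.3,130,-0.13 496.6,-103.3,34,-.13@24
```

```text
t 10.1 tcp [ 631.1 -286.   135.7] yaw 1.5738 w 30.3 F [ 0.3 -0.2 -0.6] grip 0.0 j [-0.44  0.58  1.42 -0.    1.14 -0.45]
496.6,-103.3,130,-0.13
   [{"x": 15, "y": -11, "z": 0, "rx": 0, "ry": 0, "rz": 0.14}, {"x": 14, "y": -13, "z": 1, "rx": 0, "ry": 0, "rz": 0.14}, {"x": 12, "y": -15, "z": 0, "rx": 0, "ry": 0, "rz": 0.14}, {"x": 9, "y": -16, "z": 1, "rx": 0, "ry": 0, "rz": 0.14}, {"x": 7, "y": -18, "z": 0, "rx": 0, "ry": 0, "rz": 0.14}]
   [{"x": 4, "y": -18, "z": 1, "rx": 0, "ry": 0, "rz": 0.14}, {"x": 2, "y": -19, "z": 0, "rx": 0, "ry": 0, "rz": 0.14}, {"x": -1, "y": -19, "z": 1, "rx": 0, "ry": 0, "rz": 0.14}, {"x": -3, "y": -19, "z": 0, "rx": 0, "ry": 0, "rz": 0.15}, {"x": -6, "y": -18, "z": 1, "rx": 0, "ry": 0, "rz": 0.14}]
   [{"x": -9, "y": -17, "z": 0, "rx": 0, "ry": 0, "rz": 0.15}, {"x": -11, "y": -15, "z": 1, "rx": 0, "ry": 0, "rz": 0.14}]
496.6,-103.3,34,-.13
   [{"x": 0, "y": 0, "z": 24, "rx": 0, "ry": 0, "rz": 0}, {"x": 0, "y": 0, "z": 24, "rx": 0, "ry": 0, "rz": 0}, {"x": 0, "y": 0, "z": 24, "rx": 0, "ry": 0, "rz": 0}, {"x": 0, "y": 0, "z": 24, "rx": 0, "ry": 0, "rz": 0}]
```

>>> arm_command([
  {"x": 15,"y": -11,"z": 0,"rx": 0,"ry": 0,"rz": 0.14},
  {"x": 14,"y": -13,"z": 1,"rx": 0,"ry": 0,"rz": 0.14},
  {"x": 12,"y": -15,"z": 0,"rx": 0,"ry": 0,"rz": 0.14},
  {"x": 9,"y": -16,"z": 1,"rx": 0,"ry": 0,"rz": 0.14},
  {"x": 7,"y": -18,"z": 0,"rx": 0,"ry": 0,"rz": 0.14},
], fingers=70)

```text
time: 10.6
tcp_pos: [0.5752, -0.2092, 0.1345]
eef_rot: [[0.646, 0.763, -0.001], [0.763, -0.646, 0.0], [-0.0, -0.001, -1.0]]
wrist_force: [0.4, 0.1, -0.2]
gripper_width: 0.0699
grip_force: 0.0
```

>>> arm_command([
  {"x": 4,"y": -18,"z": 1,"rx": 0,"ry": 0,"rz": 0.14},
  {"x": 2,"y": -19,"z": 0,"rx": 0,"ry": 0,"rz": 0.14},
  {"x": -1,"y": -19,"z": 1,"rx": 0,"ry": 0,"rz": 0.14},
  {"x": -3,"y": -19,"z": 0,"rx": 0,"ry": 0,"rz": 0.14},
  {"x": -6,"y": -18,"z": 1,"rx": 0,"ry": 0,"rz": 0.14},
])

```text
time: 11.1
tcp_pos: [0.519, -0.1329, 0.1318]
eef_rot: [[0.986, 0.167, -0.001], [0.167, -0.986, 0.0], [-0.001, -0.0, -1.0]]
wrist_force: [-0.7, -0.2, -0.7]
gripper_width: 0.0701
grip_force: 0.0
```

>>> arm_command([
  {"x": -9,"y": -17,"z": 0,"rx": 0,"ry": 0,"rz": 0.14},
  {"x": -11,"y": -15,"z": 1,"rx": 0,"ry": 0,"rz": 0.14},
  {"x": 0,"y": 0,"z": 0,"rx": 0,"ry": 0,"rz": 0.02},
  {"x": 0,"y": 0,"z": 0,"rx": 0,"ry": 0,"rz": 0},
  {"x": 0,"y": 0,"z": 0,"rx": 0,"ry": 0,"rz": 0},
])

```text
time: 11.6
tcp_pos: [0.4971, -0.1043, 0.1313]
eef_rot: [[0.992, -0.125, 0.001], [-0.125, -0.992, -0.0], [0.001, 0.0, -1.0]]
wrist_force: [0.1, 0.1, -0.4]
gripper_width: 0.07
grip_force: 0.0
```

```bash
python3 plan.py 496.6,-103.3,34,-.13@24
```

```text
t 11.6 tcp [ 497.1 -104.3  131.3] yaw -0.1249 w 70.0 F [ 0.1  0.1 -0.4] grip 0.0 j [-0.23  0.32  1.89 -0.    0.93  1.47]
496.6,-103.3,34,-.13
   [{"x": -0, "y": -0, "z": 19, "rx": 0, "ry": 0, "rz": 0}, {"x": -0, "y": -0, "z": 20, "rx": 0, "ry": 0, "rz": 0}, {"x": -0, "y": -0, "z": 19, "rx": 0, "ry": 0, "rz": 0}, {"x": -0, "y": -0, "z": 20, "rx": 0, "ry": 0, "rz": 0}, {"x": -1, "y": -1, "z": 19, "rx": 0, "ry": 0, "rz": 0.01}]
```

>>> arm_command([
  {"x": 0,"y": -1,"z": 20,"rx": 0,"ry": 0,"rz": 0},
  {"x": 0,"y": 0,"z": 20,"rx": 0,"ry": 0,"rz": 0},
  {"x": 0,"y": 0,"z": 19,"rx": 0,"ry": 0,"rz": 0},
  {"x": 0,"y": 0,"z": 19,"rx": 0,"ry": 0,"rz": 0},
  {"x": 0,"y": 0,"z": 19,"rx": 0,"ry": 0,"rz": 0},
])

```text
time: 12.1
tcp_pos: [0.4973, -0.1036, 0.0334]
eef_rot: [[0.992, -0.125, 0.001], [-0.125, -0.992, -0.0], [0.001, 0.0, -1.0]]
wrist_force: [0.3, 0.8, 0.7]
gripper_width: 0.07
grip_force: 0.0
```

>>> arm_command([
  {"x": 0,"y": 0,"z": 0,"rx": 0,"ry": 0,"rz": 0},
  {"x": 0,"y": 0,"z": 0,"rx": 0,"ry": 0,"rz": 0},
])

```text
time: 12.3
tcp_pos: [0.497, -0.1033, 0.0343]
eef_rot: [[0.992, -0.126, -0.0], [-0.126, -0.992, -0.0], [-0.0, 0.0, -1.0]]
wrist_force: [-0.2, -0.1, 0.2]
gripper_width: 0.0699
grip_force: 0.0
```

>>> arm_command([
  {"x": 0,"y": 0,"z": 0,"rx": 0,"ry": 0,"rz": 0},
  {"x": 0,"y": 0,"z": 0,"rx": 0,"ry": 0,"rz": 0},
  {"x": 0,"y": 0,"z": 0,"rx": 0,"ry": 0,"rz": 0},
  {"x": 0,"y": 0,"z": 0,"rx": 0,"ry": 0,"rz": 0},
  {"x": 0,"y": 0,"z": 0,"rx": 0,"ry": 0,"rz": 0},
], fingers=30, force=30)

```text
time: 12.8
tcp_pos: [0.4975, -0.1031, 0.0354]
eef_rot: [[0.992, -0.126, 0.003], [-0.126, -0.992, -0.001], [0.003, 0.001, -1.0]]
wrist_force: [-0.1, -1.7, 6.9]
gripper_width: 0.0474
grip_force: 32.1
```

>>> arm_command([
  {"x": 0,"y": 0,"z": -12,"rx": 0,"ry": 0,"rz": 0},
  {"x": 0,"y": 0,"z": -25,"rx": 0,"ry": 0,"rz": 0},
  {"x": 0,"y": 0,"z": -30,"rx": 0,"ry": 0,"rz": 0},
  {"x": 0,"y": 0,"z": -25,"rx": 0,"ry": 0,"rz": 0},
  {"x": 0,"y": 0,"z": 0,"rx": 0,"ry": 0,"rz": 0},
])

```text
time: 13.3
tcp_pos: [0.4985, -0.1032, 0.13]
eef_rot: [[0.992, -0.126, 0.007], [-0.126, -0.992, -0.002], [0.007, 0.001, -1.0]]
wrist_force: [0.0, -0.3, -0.5]
gripper_width: 0.0477
grip_force: 31.5
```

```bash
python3 plan.py 450,60,100,-0.006@30 450,60,34,-.006@20
```

```text
t 13.3 tcp [ 498.5 -103.2  130. ] yaw -0.1261 w 47.7 F [ 0.  -0.3 -0.5] grip 31.5 j [-0.23  0.32  1.89 -0.    0.92  1.47]
450,60,100,-0.006
   [{"x": -11, "y": -26, "z": 5, "rx": 0, "ry": 0, "rz": -0.02}, {"x": -11, "y": -26, "z": 5, "rx": 0, "ry": 0, "rz": -0.02}, {"x": -10, "y": -26, "z": 5, "rx": 0, "ry": 0, "rz": -0.02}, {"x": -10, "y": -27, "z": 5, "rx": 0, "ry": 0, "rz": -0.02}, {"x": -10, "y": -27, "z": 5, "rx": 0, "ry": 0, "rz": -0.02}]
   [{"x": -9, "y": -27, "z": 5, "rx": 0, "ry": 0, "rz": -0.02}]
450,60,34,-.006
   [{"x": 0, "y": 0, "z": 17, "rx": 0, "ry": 0, "rz": 0}, {"x": 0, "y": 0, "z": 16, "rx": 0, "ry": 0, "rz": 0}, {"x": 0, "y": 0, "z": 17, "rx": 0, "ry": 0, "rz": 0}, {"x": 0, "y": 0, "z": 16, "rx": 0, "ry": 0, "rz": 0}]
```

>>> arm_command([
  {"x": -11,"y": -26,"z": 5,"rx": 0,"ry": 0,"rz": -0.02},
  {"x": -11,"y": -26,"z": 5,"rx": 0,"ry": 0,"rz": -0.02},
  {"x": -10,"y": -26,"z": 5,"rx": 0,"ry": 0,"rz": -0.02},
  {"x": -10,"y": -27,"z": 5,"rx": 0,"ry": 0,"rz": -0.02},
  {"x": -10,"y": -27,"z": 5,"rx": 0,"ry": 0,"rz": -0.02},
])

```text
time: 13.8
tcp_pos: [0.4548, 0.0342, 0.1005]
eef_rot: [[1.0, -0.026, -0.002], [-0.026, -1.0, -0.0], [-0.002, 0.0, -1.0]]
wrist_force: [0.5, 0.0, -0.6]
gripper_width: 0.0476
grip_force: 31.5
```

>>> arm_command([
  {"x": -9,"y": -27,"z": 5,"rx": 0,"ry": 0,"rz": -0.02},
  {"x": 0,"y": 0,"z": 17,"rx": 0,"ry": 0,"rz": 0},
  {"x": 0,"y": 0,"z": 17,"rx": 0,"ry": 0,"rz": 0},
  {"x": 0,"y": 0,"z": 17,"rx": 0,"ry": 0,"rz": 0},
  {"x": 0,"y": 0,"z": 14,"rx": 0,"ry": 0,"rz": 0},
])

```text
time: 14.3
tcp_pos: [0.4466, 0.0605, 0.0302]
eef_rot: [[1.0, -0.006, -0.002], [-0.006, -1.0, -0.0], [-0.002, 0.0, -1.0]]
wrist_force: [-6.7, 0.1, 46.4]
gripper_width: 0.0476
grip_force: 38.0
```

>>> arm_command([
  {"x": 0,"y": 0,"z": 0,"rx": 0,"ry": 0,"rz": 0},
  {"x": 0,"y": 0,"z": 1,"rx": 0,"ry": 0,"rz": 0},
  {"x": 0,"y": 0,"z": 0,"rx": 0,"ry": 0,"rz": 0},
])

```text
time: 14.6
tcp_pos: [0.4472, 0.0604, 0.03]
eef_rot: [[1.0, -0.006, -0.001], [-0.006, -1.0, -0.0], [-0.001, 0.0, -1.0]]
wrist_force: [-0.3, 0.2, -0.4]
gripper_width: 0.0475
grip_force: 34.1
```

>>> arm_command([
  {"x": 0,"y": 0,"z": 2,"rx": 0,"ry": 0,"rz": 0},
  {"x": 0,"y": 0,"z": 0,"rx": 0,"ry": 0,"rz": 0},
])

```text
time: 14.8
tcp_pos: [0.4476, 0.0604, 0.0292]
eef_rot: [[1.0, -0.006, 0.0], [-0.006, -1.0, -0.0], [0.0, 0.0, -1.0]]
wrist_force: [-3.1, -0.0, 10.0]
gripper_width: 0.048
grip_force: 35.0
```

>>> arm_command([
  {"x": 0,"y": 0,"z": 0,"rx": 0,"ry": 0,"rz": 0},
  {"x": 0,"y": 0,"z": 0,"rx": 0,"ry": 0,"rz": 0},
  {"x": 0,"y": 0,"z": 0,"rx": 0,"ry": 0,"rz": 0},
  {"x": 0,"y": 0,"z": -1,"rx": 0,"ry": 0,"rz": 0},
], fingers=75)

```text
time: 15.2
tcp_pos: [0.4476, 0.0604, 0.0291]
eef_rot: [[1.0, -0.006, -0.0], [-0.006, -1.0, -0.0], [-0.0, 0.0, -1.0]]
wrist_force: [-0.6, 0.6, -0.1]
gripper_width: 0.075
grip_force: 0.0
```

>>> arm_command([
  {"x": 0,"y": 0,"z": -25,"rx": 0,"ry": 0,"rz": 0},
  {"x": 0,"y": 0,"z": -30,"rx": 0,"ry": 0,"rz": 0},
  {"x": 0,"y": 0,"z": -20,"rx": 0,"ry": 0,"rz": -0.14},
  {"x": 0,"y": 0,"z": 0,"rx": 0,"ry": 0,"rz": -0.14},
  {"x": 0,"y": 0,"z": 0,"rx": 0,"ry": 0,"rz": -0.14},
])

```text
time: 15.7
tcp_pos: [0.4481, 0.0605, 0.1051]
eef_rot: [[0.913, 0.407, 0.002], [0.407, -0.913, 0.0], [0.002, 0.001, -1.0]]
wrist_force: [0.2, -1.1, -0.6]
gripper_width: 0.0752
grip_force: 0.0
```

>>> arm_command([
  {"x": 0,"y": 0,"z": 0,"rx": 0,"ry": 0,"rz": -0.14},
  {"x": 0,"y": 0,"z": 0,"rx": 0,"ry": 0,"rz": -0.14},
  {"x": 0,"y": 0,"z": 0,"rx": 0,"ry": 0,"rz": -0.14},
  {"x": 0,"y": 0,"z": 0,"rx": 0,"ry": 0,"rz": -0.14},
  {"x": 0,"y": 0,"z": 0,"rx": 0,"ry": 0,"rz": -0.14},
], fingers=50)

```text
time: 16.2
tcp_pos: [0.4476, 0.0604, 0.1042]
eef_rot: [[0.436, 0.9, -0.0], [0.9, -0.436, -0.0], [-0.0, -0.0, -1.0]]
wrist_force: [-0.1, -0.6, -0.4]
gripper_width: 0.0501
grip_force: 0.0
```

>>> arm_command([
  {"x": 0,"y": 0,"z": 0,"rx": 0,"ry": 0,"rz": -0.14},
  {"x": 0,"y": 0,"z": 0,"rx": 0,"ry": 0,"rz": -0.14},
  {"x": 0,"y": 0,"z": 0,"rx": 0,"ry": 0,"rz": -0.14},
  {"x": 0,"y": 0,"z": 0,"rx": 0,"ry": 0,"rz": -0.03},
  {"x": 0,"y": 0,"z": 0,"rx": 0,"ry": 0,"rz": 0},
])

```text
time: 16.7
tcp_pos: [0.4477, 0.0604, 0.1042]
eef_rot: [[0.009, 1.0, -0.0], [1.0, -0.009, -0.0], [-0.0, -0.0, -1.0]]
wrist_force: [-0.4, -0.3, -1.4]
gripper_width: 0.0502
grip_force: 0.0
```

```bash
python3 plan.py 448,60.4,36,1.565@20; python3 - <<'E'
from h import *
for n in("top","scene"):
    I=viewer.read_camera(n)
    for o in models.mark_of("spare_a",n): print(n,"mark",w(n,o["xyz"]).round(3),round(o["score"],2))
    cv2.imwrite(f"pics/r_{n}.png",I)
print(proj("scene",[.448,.0604,.026]))
I=cv2.imread("pics/r_scene.png");cv2.imwrite("pics/r.png",cv2.resize(I[140:280,190:390],None,fx=3,fy=3,interpolation=2))
E
```

```text
t 16.7 tcp [447.7  60.4 104.2] yaw 1.5618 w 50.2 F [-0.4 -0.3 -1.4] grip 0.0 j [ 0.11  0.28  2.04 -0.    0.82  0.12]
448,60.4,36,1.565
   [{"x": 0, "y": 0, "z": 17, "rx": 0, "ry": 0, "rz": 0}, {"x": 0, "y": 0, "z": 17, "rx": 0, "ry": 0, "rz": 0}, {"x": 0, "y": 0, "z": 17, "rx": 0, "ry": 0, "rz": 0}, {"x": 0, "y": 0, "z": 17, "rx": 0, "ry": 0, "rz": 0}]
top mark [ 0.469 -0.099  0.006] 0.67
top mark [ 0.368 -0.178 -0.003] 0.63
scene mark [ 0.376 -0.179 -0.003] 0.84
scene mark [ 0.343 -0.04  -0.007] 0.7
scene mark [ 0.469 -0.098  0.004] 0.66
scene mark [ 0.447  0.066 -0.001] 0.62
scene mark [ 0.628 -0.237 -0.004] 0.35
[271.0646354 204.9263426]
```

View pics/r.png

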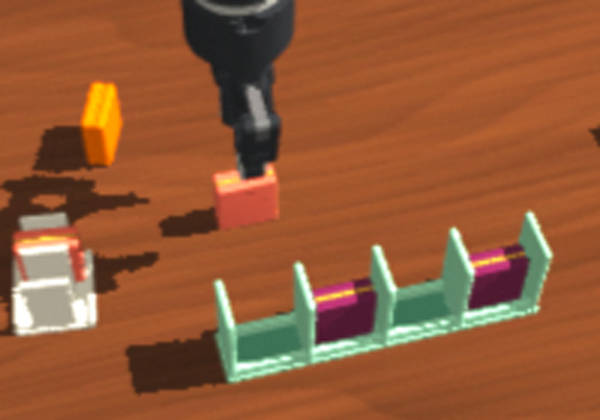

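The coral compact stands upright at scene px (272,206), under the fingers. Its arm-known pose also gives me the scene camera's offset for the holder fit.

```bash
python3 - <<'E'
from fit import *
g=cv2.imread("pics/r_scene.png").astype(float)+1;b,gg,r=g[...,0],g[...,1],g[...,2]
k=np.zeros(g.shape[:2]);k[199:222,252:292]=1
m=((r>150)&(b>60)&(b/r>.3))*k
print(m.sum(),fit([box(0,0,0,52,20,48)],{"scene":m},[.448,.06,0],{"scene":k}))
print("model px",(sil("scene",[box(0,0,0,52,20,48)],[.448,.0604,-.006])*k).sum())
ys,xs=np.nonzero(m);print(xs.min(),xs.max(),ys.min(),ys.max())
ys,xs=np.nonzero((sil("scene",[box(0,0,0,52,20,48)],[.448,.0604,-.006])*k)>.5);print(xs.min(),xs.max(),ys.min(),ys.max())
# holder: divider top corners in scene: model vs image by correlation of mint mask
mm=((gg>r*1.0)).astype(float);kk=np.zeros_like(k);kk[205:272,255:380]=1
hb=[x for x in HOLD]
print("holder colour fit",fit(hb[:8]+hb[8:],{"scene":((mm>0)|((b>r*.5)&(r>60))).astype(float)*kk},[.573,.133,0],{"scene":kk}))
g=cv2.imread("pics/top0.png").astype(float)+1;b,gg,r=g[...,0],g[...,1],g[...,2];kk=np.zeros_like(k);kk[178:218,183:305]=1
M=((gg>r*1.0)|((b>r*.5)&(r>60))).astype(float)*kk
print("top colour fit",fit(HOLD,{"top":M},[.57,.133,0],{"top":kk}),M.sum())
E
```

```text
173.0 (array([0.4226, 0.0679, 0.0665]), np.float64(79.2), [173])
model px 347.91372549019604
261 281 199 212
260 282 199 216
holder colour fit (array([ 5.749e-01,  1.336e-01, -4.000e-04]), np.float64(234.7), [2702])
top colour fit (array([0.5706, 0.1318, 0.0045]), np.float64(348.5), [2101]) 2101.0
```

>>> arm_command([
  {"x": 0,"y": 0,"z": 17,"rx": 0,"ry": 0,"rz": 0},
  {"x": 0,"y": 0,"z": 17,"rx": 0,"ry": 0,"rz": 0},
  {"x": 0,"y": 0,"z": 17,"rx": 0,"ry": 0,"rz": 0},
  {"x": 0,"y": 0,"z": 16,"rx": 0,"ry": 0,"rz": 0},
  {"x": 0,"y": 0,"z": 0,"rx": 0,"ry": 0,"rz": 0},
])

```text
time: 17.4
tcp_pos: [0.4463, 0.0603, 0.0358]
eef_rot: [[0.008, 1.0, -0.004], [1.0, -0.008, -0.001], [-0.001, -0.004, -1.0]]
wrist_force: [-0.6, -0.1, 1.1]
gripper_width: 0.0498
grip_force: 0.0
```

>>> arm_command([
  {"x": 0,"y": 0,"z": 0,"rx": 0,"ry": 0,"rz": 0},
  {"x": 0,"y": 0,"z": 0,"rx": 0,"ry": 0,"rz": 0},
  {"x": 0,"y": 0,"z": 0,"rx": 0,"ry": 0,"rz": 0},
  {"x": 0,"y": 0,"z": 0,"rx": 0,"ry": 0,"rz": 0},
  {"x": 0,"y": 0,"z": 0,"rx": 0,"ry": 0,"rz": 0},
], fingers=5)

```text
time: 17.9
tcp_pos: [0.4484, 0.0605, 0.0381]
eef_rot: [[0.007, 1.0, 0.002], [1.0, -0.007, 0.0], [0.0, 0.002, -1.0]]
wrist_force: [-0.4, 0.1, 5.9]
gripper_width: 0.0196
grip_force: 31.6
```

>>> arm_command([
  {"x": 0,"y": 0,"z": -20,"rx": 0,"ry": 0,"rz": 0},
  {"x": 0,"y": 0,"z": -40,"rx": 0,"ry": 0,"rz": 0},
  {"x": 0,"y": 0,"z": -40,"rx": 0,"ry": 0,"rz": 0},
  {"x": 0,"y": 0,"z": 0,"rx": 0,"ry": 0,"rz": 0},
])

```text
time: 18.3
tcp_pos: [0.4509, 0.0608, 0.1419]
eef_rot: [[0.007, 1.0, 0.011], [1.0, -0.007, 0.001], [0.001, 0.011, -1.0]]
wrist_force: [0.9, -0.8, -0.7]
gripper_width: 0.0195
grip_force: 30.8
```

```bash
python3 plan.py 573,44.5,135,1.570@32
```

```text
t 18.3 tcp [450.9  60.8 141.9] yaw 1.5638 w 19.5 F [ 0.9 -0.8 -0.7] grip 30.8 j [ 0.11  0.23  1.99 -0.    0.91  0.12]
573,44.5,135,1.570
   [{"x": -4, "y": 31, "z": 2, "rx": 0, "ry": 0, "rz": 0}, {"x": -4, "y": 30, "z": 2, "rx": 0, "ry": 0, "rz": 0}, {"x": -4, "y": 31, "z": 1, "rx": 0, "ry": 0, "rz": 0}, {"x": -3, "y": 30, "z": 2, "rx": 0, "ry": 0, "rz": -0.01}]
```

>>> arm_command([
  {"x": -4,"y": 31,"z": 0,"rx": 0,"ry": 0,"rz": 0},
  {"x": -4,"y": 31,"z": 0,"rx": 0,"ry": 0,"rz": 0},
  {"x": -4,"y": 31,"z": 0,"rx": 0,"ry": 0,"rz": 0},
  {"x": -4,"y": 31,"z": 0,"rx": 0,"ry": 0,"rz": -0.01},
  {"x": 0,"y": 0,"z": 0,"rx": 0,"ry": 0,"rz": 0},
])

```text
time: 18.8
tcp_pos: [0.5749, 0.043, 0.136]
eef_rot: [[-0.002, 1.0, 0.002], [1.0, 0.002, -0.0], [-0.0, 0.002, -1.0]]
wrist_force: [-0.6, -0.3, 0.1]
gripper_width: 0.0197
grip_force: 30.8
```

>>> arm_command([
  {"x": 0,"y": 0,"z": 0,"rx": 0,"ry": 0,"rz": 0},
  {"x": 0,"y": 0,"z": 0,"rx": 0,"ry": 0,"rz": 0},
])

```text
time: 19.0
tcp_pos: [0.57, 0.0436, 0.1363]
eef_rot: [[-0.003, 1.0, -0.003], [1.0, 0.003, -0.0], [-0.0, -0.003, -1.0]]
wrist_force: [0.3, 0.2, -0.8]
gripper_width: 0.0198
grip_force: 30.8
```

```bash
cat > m4.py <<'E'
import sys
from fit import *
s=telemetry.read_state();p=np.array(s["tcp_pos"]);zb=(p[2]*1000-37.5)
print("tcp",p.round(4),"yaw",round(float(np.arctan2(s["eef_rot"][1][0],s["eef_rot"][0][0])),4))
for n in("scene","top"):
    I=viewer.read_camera(n);cv2.imwrite(f"pics/{sys.argv[1]}_{n}.png",I);g=I.astype(float)+1;b,gg,r=g[...,0],g[...,1],g[...,2]
    bx=[box(0,0,zb,zb+52,20,48)];S=sil(n,bx,[p[0],p[1],0])
    k=cv2.dilate((S>.1).astype(np.uint8),np.ones((9,9))).astype(float)
    m=((r>110)&(b/r>.33)&(gg<r*.7)).astype(float)*k   # coral
    ys,xs=np.nonzero(m);Y,X=np.nonzero(S>.5)
    if len(xs)<20: print(n,"hidden",len(xs));continue
    print(n,"mask x",xs.min(),xs.max(),"y",ys.min(),ys.max(),"| model",X.min(),X.max(),Y.min(),Y.max(),"fit",fit(bx,{n:m},[p[0],p[1],0],{n:k}))
    r0=max(Y.max()-8,0) # lower rows: left/right edges, subpixel
    for y in range(r0,Y.max(),2): print("  row",y,"mask",[f(np.nonzero(m[y])[0]) for f in(np.min,np.max) if m[y].any()],"model",np.nonzero(S[y]>.5)[0][[0,-1]])
E
python3 m4.py b0
```

```text
tcp [0.57   0.0436 0.1363] yaw 1.5738
scene mask x 260 292 y 206 241 | model 263 289 211 237 fit (array([ 0.5638,  0.1178, -0.643 ]), np.float64(87.0), [87])
  row 229 mask [np.int64(272), np.int64(288)] model [264 289]
  row 231 mask [np.int64(272), np.int64(288)] model [265 289]
  row 233 mask [np.int64(264), np.int64(287)] model [265 286]
  row 235 mask [np.int64(287), np.int64(287)] model [266 277]
top hidden 3
```

```bash
python3 - <<'E'
from h import *
I=cv2.imread("pics/b0_scene.png")
for y in(224,228,232):
    print(y,[f"{x}:{I[y,x,2]},{I[y,x,1]},{I[y,x,0]}" for x in range(258,296)])
print([proj("scene",[.583,.0436+d,.12]).round(1) for d in(-.024,.024)])
E
```

```text
224 ['258:165,87,48', '259:166,91,49', '260:165,89,46', '261:165,89,47', '262:167,89,45', '263:166,88,45', '264:165,82,45', '265:166,69,51', '266:174,70,53', '267:189,79,59', '268:191,79,61', '269:185,76,57', '270:179,73,55', '271:174,70,54', '272:148,66,53', '273:64,48,46', '274:34,35,35', '275:29,31,32', '276:30,32,32', '277:36,38,39', '278:56,58,58', '279:71,74,75', '280:73,77,78', '281:82,83,85', '282:114,114,112', '283:156,154,149', '284:155,153,148', '285:146,145,140', '286:139,137,134', '287:121,120,116', '288:73,74,73', '289:56,58,58', '290:56,55,57', '291:78,58,52', '292:132,74,47', '293:155,81,46', '294:158,83,46', '295:157,86,45']
228 ['258:160,87,45', '259:163,87,46', '260:163,87,45', '261:163,85,44', '262:165,87,45', '263:165,87,44', '264:164,83,45', '265:159,71,46', '266:161,70,47', '267:172,70,52', '268:174,70,52', '269:175,70,52', '270:176,71,54', '271:174,70,54', '272:162,75,61', '273:119,87,80', '274:75,72,68', '275:40,41,41', '276:29,29,31', '277:28,29,31', '278:28,31,31', '279:31,31,33', '280:29,30,30', '281:30,31,31', '282:35,36,36', '283:44,40,40', '284:57,43,41
[... 198 characters left out ...]
 ['258:154,82,44', '259:154,83,43', '260:153,81,43', '261:153,85,47', '262:154,93,54', '263:155,91,51', '264:153,80,44', '265:155,74,44', '266:164,69,51', '267:173,68,51', '268:174,70,52', '269:176,71,53', '270:175,70,52', '271:176,71,54', '272:174,71,55', '273:161,86,73', '274:129,116,106', '275:107,105,97', '276:50,48,48', '277:42,41,42', '278:57,54,56', '279:66,60,60', '280:61,47,47', '281:73,42,40', '282:101,49,41', '283:164,73,57', '284:194,81,61', '285:198,80,60', '286:199,82,61', '287:199,84,62', '288:196,112,82', '289:182,202,157', '290:230,253,239', '291:246,255,250', '292:180,163,118', '293:157,82,45', '294:158,82,45', '295:157,83,44']
[array([266.4, 232.9]), array([289.3, 227.8])]
```

```bash
python3 - <<'E'
from fit import *
def ed(f,n,p,z0,cols,rows,yaw=0):
    I=cv2.imread(f"pics/{f}.png").astype(float);S=sil(n,[box(0,0,z0,z0+52,20,48)],[p[0],p[1],yaw])
    for x in cols:
        q=(I[:,x,1]/(I[:,x,2]+1)).round(2)
        print(f,x,"model bottom",round(np.nonzero(S[:,x]>.5)[0].max()+1-.5,1),[f"{y}:{q[y]:.2f}({int(I[y,x,2])})" for y in rows])
ed("r_scene","scene",[.4477,.0604],0,(264,268,274,278),range(209,222),-.006)
ed("b0_scene","scene",[.570,.0436],98.8,(267,270,284,286),range(228,244))
I=cv2.imread("pics/b0_scene.png").astype(float)
print("divider tops scene",[(proj("scene",[.5749+dx,.1336-.118+59e-3*k,.078]).round(1)).tolist() for k in(0,1) for dx in(-.021,.021)])
E
```

```text
r_scene 264 model bottom 216.5 ['209:0.39(194)', '210:0.40(192)', '211:0.40(191)', '212:0.39(188)', '213:0.40(185)', '214:0.39(184)', '215:0.40(179)', '216:0.46(167)', '217:0.53(166)', '218:0.52(165)', '219:0.53(162)', '220:0.52(161)', '221:0.53(157)']
r_scene 268 model bottom 215.5 ['209:0.41(196)', '210:0.40(196)', '211:0.40(194)', '212:0.40(191)', '213:0.39(190)', '214:0.40(188)', '215:0.43(181)', '216:0.52(168)', '217:0.53(165)', '218:0.52(163)', '219:0.53(161)', '220:0.53(157)', '221:0.53(153)']
r_scene 274 model bottom 214.5 ['209:0.39(200)', '210:0.40(199)', '211:0.39(197)', '212:0.39(195)', '213:0.40(191)', '214:0.45(172)', '215:0.52(163)', '216:0.54(167)', '217:0.52(163)', '218:0.52(161)', '219:0.53(157)', '220:0.54(155)', '221:0.54(166)']
r_scene 278 model bottom 213.5 ['209:0.40(202)', '210:0.40(200)', '211:0.40(199)', '212:0.40(195)', '213:0.43(173)', '214:0.52(161)', '215:0.53(165)', '216:0.52(164)', '217:0.52(161)', '218:0.52(160)', '219:0.53(156)', '220:0.54(167)', '221:0.52(166)']
b0_scene 267 model bottom 237.5 ['228:0.40(172)', '229:0.40(173)', '230:0.40(172)', '231
[... 513 characters left out ...]
3(172)']
b0_scene 284 model bottom 233.5 ['228:0.74(57)', '229:0.60(145)', '230:0.56(174)', '231:0.49(181)', '232:0.42(194)', '233:0.41(193)', '234:0.48(157)', '235:0.53(153)', '236:0.54(156)', '237:0.53(161)', '238:0.52(162)', '239:0.53(163)', '240:0.54(169)', '241:0.53(161)', '242:0.53(154)', '243:0.55(146)']
b0_scene 286 model bottom 233.5 ['228:0.52(78)', '229:0.40(193)', '230:0.40(201)', '231:0.40(199)', '232:0.41(199)', '233:0.44(189)', '234:0.53(158)', '235:0.54(154)', '236:0.54(158)', '237:0.54(161)', '238:0.53(160)', '239:0.53(158)', '240:0.55(159)', '241:0.55(157)', '242:0.54(151)', '243:0.61(134)']
divider tops scene [[262.0, 233.0], [266.6, 249.3], [288.7, 227.1], [293.9, 243.2]]
```

The scene camera agrees with the arm's own position to about half a pixel. That makes its holder fit (0.575, 0.1336, yaw 0) trustworthy, so bay0 is at about (0.574, 0.0448).

```bash
python3 plan.py 574,44.8,125,1.571@5
```

```text
t 19.1 tcp [570.3  43.7 137. ] yaw 1.574 w 19.3 F [ 0.2 -1.  -1.2] grip 30.8 j [ 0.06  0.41  1.73 -0.    1.    0.05]
574,44.8,125,1.571
   [{"x": 0, "y": 1, "z": 4, "rx": 0, "ry": 0, "rz": 0}, {"x": 1, "y": 1, "z": 4, "rx": 0, "ry": 0, "rz": 0}, {"x": 0, "y": 2, "z": 4, "rx": 0, "ry": 0, "rz": 0}]
```

>>> arm_command([
  {"x": 1,"y": 4,"z": 5,"rx": 0,"ry": 0,"rz": 0},
  {"x": 0,"y": 0,"z": 7,"rx": 0,"ry": 0,"rz": 0},
  {"x": 0,"y": 0,"z": 0,"rx": 0,"ry": 0,"rz": 0},
  {"x": 0,"y": 0,"z": 0,"rx": 0,"ry": 0,"rz": 0},
])

```text
time: 19.5
tcp_pos: [0.5753, 0.0446, 0.1249]
eef_rot: [[-0.003, 1.0, -0.001], [1.0, 0.003, -0.0], [-0.0, -0.001, -1.0]]
wrist_force: [-0.2, 0.1, -0.6]
gripper_width: 0.0193
grip_force: 30.8
```

>>> arm_command([
  {"x": 0,"y": 0,"z": 10,"rx": 0,"ry": 0,"rz": 0},
  {"x": 0,"y": 0,"z": 10,"rx": 0,"ry": 0,"rz": 0},
  {"x": 0,"y": 0,"z": 0,"rx": 0,"ry": 0,"rz": 0},
  {"x": 0,"y": 0,"z": 0,"rx": 0,"ry": 0,"rz": 0},
])

```text
time: 19.9
tcp_pos: [0.5753, 0.0445, 0.1047]
eef_rot: [[-0.003, 1.0, -0.001], [1.0, 0.003, -0.0], [-0.0, -0.001, -1.0]]
wrist_force: [-0.0, -0.3, -0.2]
gripper_width: 0.0195
grip_force: 30.8
```

>>> arm_command([
  {"x": 0,"y": -1,"z": 12,"rx": 0,"ry": 0,"rz": 0},
  {"x": 0,"y": 0,"z": 12,"rx": 0,"ry": 0,"rz": 0},
  {"x": 0,"y": 0,"z": 12,"rx": 0,"ry": 0,"rz": 0},
  {"x": 0,"y": 0,"z": 10,"rx": 0,"ry": 0,"rz": 0},
  {"x": 0,"y": 0,"z": 0,"rx": 0,"ry": 0,"rz": 0},
])

```text
time: 20.4
tcp_pos: [0.5733, 0.0445, 0.0572]
eef_rot: [[-0.003, 1.0, -0.004], [1.0, 0.003, -0.0], [-0.0, -0.004, -1.0]]
wrist_force: [-0.7, -0.5, 0.1]
gripper_width: 0.0197
grip_force: 30.8
```

>>> arm_command([
  {"x": 0,"y": 0,"z": 4,"rx": 0,"ry": 0,"rz": 0},
  {"x": 0,"y": 0,"z": 4,"rx": 0,"ry": 0,"rz": 0},
  {"x": 0,"y": 0,"z": 0,"rx": 0,"ry": 0,"rz": 0},
  {"x": 0,"y": 0,"z": 0,"rx": 0,"ry": 0,"rz": 0},
])

```text
time: 20.8
tcp_pos: [0.5748, 0.0445, 0.0515]
eef_rot: [[-0.003, 1.0, 0.0], [1.0, 0.003, -0.0], [-0.0, 0.0, -1.0]]
wrist_force: [-0.3, -0.5, 0.2]
gripper_width: 0.0197
grip_force: 30.8
```

>>> arm_command([
  {"x": 0,"y": 0,"z": 2,"rx": 0,"ry": 0,"rz": 0},
  {"x": 0,"y": 0,"z": 2,"rx": 0,"ry": 0,"rz": 0},
  {"x": 0,"y": 0,"z": 0,"rx": 0,"ry": 0,"rz": 0},
])

```text
time: 21.1
tcp_pos: [0.5744, 0.0446, 0.0471]
eef_rot: [[-0.003, 1.0, -0.0], [1.0, 0.003, -0.0], [-0.0, -0.0, -1.0]]
wrist_force: [-0.2, 0.1, -0.1]
gripper_width: 0.0191
grip_force: 30.8
```

>>> arm_command([
  {"x": 0,"y": 0,"z": 2,"rx": 0,"ry": 0,"rz": 0},
  {"x": 0,"y": 0,"z": 1,"rx": 0,"ry": 0,"rz": 0},
  {"x": 0,"y": 0,"z": 0,"rx": 0,"ry": 0,"rz": 0},
])

```text
time: 21.4
tcp_pos: [0.5745, 0.0445, 0.0441]
eef_rot: [[-0.003, 1.0, -0.0], [1.0, 0.003, -0.0], [-0.0, -0.0, -1.0]]
wrist_force: [-0.5, -0.1, -1.0]
gripper_width: 0.02
grip_force: 30.8
```

>>> arm_command([
  {"x": 0,"y": 0,"z": 2,"rx": 0,"ry": 0,"rz": 0},
  {"x": 0,"y": 0,"z": 0,"rx": 0,"ry": 0,"rz": 0},
  {"x": 0,"y": 0,"z": 0,"rx": 0,"ry": 0,"rz": 0},
])

```text
time: 21.7
tcp_pos: [0.5746, 0.0445, 0.0423]
eef_rot: [[-0.003, 1.0, -0.0], [1.0, 0.003, -0.0], [-0.0, -0.0, -1.0]]
wrist_force: [-0.2, 0.1, -0.8]
gripper_width: 0.0197
grip_force: 30.7
```

>>> arm_command([
  {"x": 0,"y": 0,"z": 1,"rx": 0,"ry": 0,"rz": 0},
  {"x": 0,"y": 0,"z": 0,"rx": 0,"ry": 0,"rz": 0},
  {"x": 0,"y": 0,"z": 0,"rx": 0,"ry": 0,"rz": 0},
])

```text
time: 22.0
tcp_pos: [0.5746, 0.0446, 0.0421]
eef_rot: [[-0.003, 1.0, 0.0], [1.0, 0.003, -0.0], [-0.0, 0.0, -1.0]]
wrist_force: [-1.3, -0.3, 4.9]
gripper_width: 0.0194
grip_force: 31.5
```

>>> arm_command([
  {"x": 0,"y": 0,"z": 1,"rx": 0,"ry": 0,"rz": 0},
  {"x": 0,"y": 0,"z": 0,"rx": 0,"ry": 0,"rz": 0},
  {"x": 0,"y": 0,"z": 0,"rx": 0,"ry": 0,"rz": 0},
])

```text
time: 22.3
tcp_pos: [0.5746, 0.0446, 0.0421]
eef_rot: [[-0.003, 1.0, 0.001], [1.0, 0.003, -0.0], [-0.0, 0.001, -1.0]]
wrist_force: [-4.0, 0.4, 11.0]
gripper_width: 0.0195
grip_force: 32.4
```

>>> arm_command([
  {"x": 0,"y": 0,"z": 1,"rx": 0,"ry": 0,"rz": 0},
  {"x": 0,"y": 0,"z": 0,"rx": 0,"ry": 0,"rz": 0},
  {"x": 0,"y": 0,"z": 0,"rx": 0,"ry": 0,"rz": 0},
])

```text
time: 22.6
tcp_pos: [0.5746, 0.0446, 0.0421]
eef_rot: [[-0.003, 1.0, 0.001], [1.0, 0.003, -0.0], [-0.0, 0.001, -1.0]]
wrist_force: [-6.1, -0.5, 17.7]
gripper_width: 0.0192
grip_force: 33.3
```

>>> arm_command([
  {"x": 0,"y": 0,"z": -1,"rx": 0,"ry": 0,"rz": 0},
  {"x": 0,"y": 0,"z": -1,"rx": 0,"ry": 0,"rz": 0},
  {"x": 0,"y": 0,"z": 0,"rx": 0,"ry": 0,"rz": 0},
  {"x": 0,"y": 0,"z": 0,"rx": 0,"ry": 0,"rz": 0},
], fingers=45)

```text
time: 23.0
tcp_pos: [0.5745, 0.0445, 0.041]
eef_rot: [[-0.003, 1.0, -0.0], [1.0, 0.003, -0.0], [-0.0, -0.0, -1.0]]
wrist_force: [-0.2, -0.2, -0.2]
gripper_width: 0.0449
grip_force: 0.0
```

>>> arm_command([
  {"x": 0,"y": 0,"z": -20,"rx": 0,"ry": 0,"rz": 0},
  {"x": 0,"y": 0,"z": -35,"rx": 0,"ry": 0,"rz": 0},
  {"x": 0,"y": 0,"z": -40,"rx": 0,"ry": 0,"rz": 0},
  {"x": 0,"y": 0,"z": 0,"rx": 0,"ry": 0,"rz": 0},
  {"x": 0,"y": 0,"z": 0,"rx": 0,"ry": 0,"rz": 0},
])

```text
time: 23.5
tcp_pos: [0.5749, 0.0446, 0.1368]
eef_rot: [[-0.003, 1.0, 0.002], [1.0, 0.003, -0.0], [-0.0, 0.002, -1.0]]
wrist_force: [0.3, -0.4, -0.9]
gripper_width: 0.0451
grip_force: 0.0
```

```bash
python3 plan.py 468,-98.7,130,-0.13 468,-98.7,34,-.13@24; python3 - <<'E'
from h import *
for n in("scene",):
    viewer.read_camera(n)
    for th in("spare_a","filled_a"):
        for o in models.mark_of(th,n): print(th,w(n,o["xyz"]).round(3),round(o["score"],2))
E
```

```text
t 23.5 tcp [574.9  44.6 136.8] yaw 1.5738 w 45.1 F [ 0.3 -0.4 -0.9] grip 0.0 j [ 0.06  0.41  1.72 -0.    1.    0.05]
468,-98.7,130,-0.13
   [{"x": -12, "y": -9, "z": 1, "rx": 0, "ry": 0, "rz": 0.14}, {"x": -13, "y": -7, "z": 1, "rx": 0, "ry": 0, "rz": 0.14}, {"x": -14, "y": -5, "z": 0, "rx": 0, "ry": 0, "rz": 0.14}, {"x": -15, "y": -3, "z": 1, "rx": 0, "ry": 0, "rz": 0.14}, {"x": -15, "y": -1, "z": 0, "rx": 0, "ry": 0, "rz": 0.14}]
   [{"x": -15, "y": 1, "z": 1, "rx": 0, "ry": 0, "rz": 0.14}, {"x": -15, "y": 3, "z": 0, "rx": 0, "ry": 0, "rz": 0.14}, {"x": -14, "y": 5, "z": 1, "rx": 0, "ry": 0, "rz": 0.14}, {"x": -13, "y": 6, "z": 0, "rx": 0, "ry": 0, "rz": 0.15}, {"x": -12, "y": 8, "z": 1, "rx": 0, "ry": 0, "rz": 0.14}]
   [{"x": -11, "y": 10, "z": 0, "rx": 0, "ry": 0, "rz": 0.15}, {"x": -9, "y": 12, "z": 1, "rx": 0, "ry": 0, "rz": 0.14}]
468,-98.7,34,-.13
   [{"x": -0, "y": 0, "z": 24, "rx": 0, "ry": 0, "rz": 0}, {"x": -0, "y": 0, "z": 24, "rx": 0, "ry": 0, "rz": 0}, {"x": -0, "y": 0, "z": 24, "rx": 0, "ry": 0, "rz": 0}, {"x": -0, "y": 0, "z": 24, "rx": 0, "ry": 0, "rz": 0}]
spare_a [ 0.374 -0.178 -0.004] 0.89
spare_a [0.577 0.047 0.003] 0.81
spare_a [ 0.34  -0.04  -0.005] 0.76
filled_a [0.575 0.224 0.002] 0.8
filled_a [0.575 0.106 0.005] 0.67
```

>>> arm_command([
  {"x": -12,"y": -9,"z": 1,"rx": 0,"ry": 0,"rz": 0.14},
  {"x": -13,"y": -7,"z": 1,"rx": 0,"ry": 0,"rz": 0.14},
  {"x": -14,"y": -5,"z": 0,"rx": 0,"ry": 0,"rz": 0.14},
  {"x": -15,"y": -3,"z": 1,"rx": 0,"ry": 0,"rz": 0.14},
  {"x": -15,"y": -1,"z": 0,"rx": 0,"ry": 0,"rz": 0.14},
], fingers=70)

```text
time: 24.15
tcp_pos: [0.5294, -0.0166, 0.1316]
eef_rot: [[0.646, 0.763, -0.003], [0.763, -0.646, 0.0], [-0.002, -0.003, -1.0]]
wrist_force: [-0.9, 0.6, 0.4]
gripper_width: 0.0701
grip_force: 0.0
```

>>> arm_command([
  {"x": -15,"y": 1,"z": 1,"rx": 0,"ry": 0,"rz": 0.14},
  {"x": -15,"y": 3,"z": 0,"rx": 0,"ry": 0,"rz": 0.14},
  {"x": -14,"y": 5,"z": 1,"rx": 0,"ry": 0,"rz": 0.14},
  {"x": -13,"y": 6,"z": 0,"rx": 0,"ry": 0,"rz": 0.14},
  {"x": -12,"y": 8,"z": 1,"rx": 0,"ry": 0,"rz": 0.14},
])

```text
time: 24.65
tcp_pos: [0.4847, -0.0753, 0.1289]
eef_rot: [[0.986, 0.167, -0.003], [0.167, -0.986, 0.0], [-0.003, -0.001, -1.0]]
wrist_force: [-0.6, 0.7, 0.3]
gripper_width: 0.0698
grip_force: 0.0
```

>>> arm_command([
  {"x": -11,"y": 10,"z": 0,"rx": 0,"ry": 0,"rz": 0.14},
  {"x": -9,"y": 12,"z": 1,"rx": 0,"ry": 0,"rz": 0.14},
  {"x": 0,"y": 0,"z": 0,"rx": 0,"ry": 0,"rz": 0.02},
  {"x": 0,"y": 0,"z": 0,"rx": 0,"ry": 0,"rz": 0},
  {"x": 0,"y": 0,"z": 0,"rx": 0,"ry": 0,"rz": 0},
])

```text
time: 25.15
tcp_pos: [0.4685, -0.0986, 0.1289]
eef_rot: [[0.992, -0.124, -0.0], [-0.124, -0.992, 0.0], [-0.001, -0.0, -1.0]]
wrist_force: [-0.2, -0.2, 0.3]
gripper_width: 0.0699
grip_force: 0.0
```

```bash
python3 plan.py 468,-98.7,34,-.13@20
```

```text
t 25.15 tcp [468.5 -98.6 128.9] yaw -0.124 w 69.9 F [-0.2 -0.2  0.3] grip 0.0 j [-0.23  0.29  1.95  0.    0.9   1.46]
468,-98.7,34,-.13
   [{"x": -0, "y": 0, "z": 19, "rx": 0, "ry": 0, "rz": 0}, {"x": -0, "y": 0, "z": 19, "rx": 0, "ry": 0, "rz": 0}, {"x": -0, "y": 0, "z": 19, "rx": 0, "ry": 0, "rz": 0}, {"x": -0, "y": 0, "z": 19, "rx": 0, "ry": 0, "rz": 0}, {"x": -0, "y": 0, "z": 19, "rx": 0, "ry": 0, "rz": 0.01}]
```

>>> arm_command([
  {"x": 0,"y": 0,"z": 19,"rx": 0,"ry": 0,"rz": 0},
  {"x": 0,"y": 0,"z": 19,"rx": 0,"ry": 0,"rz": 0},
  {"x": 0,"y": 0,"z": 19,"rx": 0,"ry": 0,"rz": 0},
  {"x": 0,"y": 0,"z": 19,"rx": 0,"ry": 0,"rz": 0},
  {"x": 0,"y": 0,"z": 18,"rx": 0,"ry": 0,"rz": 0},
])

```text
time: 25.65
tcp_pos: [0.4687, -0.0985, 0.0344]
eef_rot: [[0.992, -0.123, 0.0], [-0.123, -0.992, 0.0], [0.0, -0.0, -1.0]]
wrist_force: [-0.3, -0.4, -0.6]
gripper_width: 0.0697
grip_force: 0.0
```

>>> arm_command([
  {"x": 0,"y": 0,"z": 0,"rx": 0,"ry": 0,"rz": 0},
  {"x": 0,"y": 0,"z": 0,"rx": 0,"ry": 0,"rz": 0},
])

```text
time: 25.85
tcp_pos: [0.4686, -0.0987, 0.0353]
eef_rot: [[0.992, -0.124, -0.0], [-0.124, -0.992, 0.0], [-0.0, -0.0, -1.0]]
wrist_force: [-0.0, -0.2, 0.3]
gripper_width: 0.0702
grip_force: 0.0
```

>>> arm_command([
  {"x": 0,"y": 0,"z": 0,"rx": 0,"ry": 0,"rz": 0},
  {"x": 0,"y": 0,"z": 0,"rx": 0,"ry": 0,"rz": 0},
  {"x": 0,"y": 0,"z": 0,"rx": 0,"ry": 0,"rz": 0},
  {"x": 0,"y": 0,"z": 0,"rx": 0,"ry": 0,"rz": 0},
  {"x": 0,"y": 0,"z": 0,"rx": 0,"ry": 0,"rz": 0},
], fingers=30, force=30)

```text
time: 26.35
tcp_pos: [0.4691, -0.0991, 0.0363]
eef_rot: [[0.992, -0.126, 0.003], [-0.126, -0.992, -0.0], [0.003, 0.0, -1.0]]
wrist_force: [-0.7, 1.0, 6.0]
gripper_width: 0.0479
grip_force: 32.0
```

>>> arm_command([
  {"x": 0,"y": 0,"z": -12,"rx": 0,"ry": 0,"rz": 0},
  {"x": 0,"y": 0,"z": -25,"rx": 0,"ry": 0,"rz": 0},
  {"x": 0,"y": 0,"z": -30,"rx": 0,"ry": 0,"rz": 0},
  {"x": 0,"y": 0,"z": -25,"rx": 0,"ry": 0,"rz": 0},
  {"x": 0,"y": 0,"z": 0,"rx": 0,"ry": 0,"rz": 0},
])

```text
time: 26.85
tcp_pos: [0.4702, -0.0996, 0.1304]
eef_rot: [[0.992, -0.126, 0.007], [-0.126, -0.992, -0.002], [0.007, 0.001, -1.0]]
wrist_force: [0.7, -0.4, -1.2]
gripper_width: 0.0477
grip_force: 31.3
```

```bash
python3 plan.py 450,60,100,-0.006@30
```

```text
t 26.85 tcp [470.2 -99.6 130.4] yaw -0.1262 w 47.7 F [ 0.7 -0.4 -1.2] grip 31.3 j [-0.23  0.28  1.95 -0.    0.9   1.46]
450,60,100,-0.006
   [{"x": -7, "y": -26, "z": 5, "rx": 0, "ry": 0, "rz": -0.02}, {"x": -6, "y": -26, "z": 5, "rx": 0, "ry": 0, "rz": -0.02}, {"x": -6, "y": -26, "z": 5, "rx": 0, "ry": 0, "rz": -0.02}, {"x": -5, "y": -26, "z": 5, "rx": 0, "ry": 0, "rz": -0.02}, {"x": -4, "y": -27, "z": 5, "rx": 0, "ry": 0, "rz": -0.02}]
   [{"x": -4, "y": -26, "z": 5, "rx": 0, "ry": 0, "rz": -0.02}]
```

>>> arm_command([
  {"x": -7,"y": -26,"z": 5,"rx": 0,"ry": 0,"rz": -0.02},
  {"x": -6,"y": -26,"z": 5,"rx": 0,"ry": 0,"rz": -0.02},
  {"x": -6,"y": -26,"z": 5,"rx": 0,"ry": 0,"rz": -0.02},
  {"x": -5,"y": -26,"z": 5,"rx": 0,"ry": 0,"rz": -0.02},
  {"x": -4,"y": -27,"z": 5,"rx": 0,"ry": 0,"rz": -0.02},
])

```text
time: 27.35
tcp_pos: [0.4503, 0.0348, 0.101]
eef_rot: [[1.0, -0.026, -0.002], [-0.026, -1.0, -0.0], [-0.002, 0.0, -1.0]]
wrist_force: [0.9, 0.5, -0.5]
gripper_width: 0.0476
grip_force: 31.4
```

>>> arm_command([
  {"x": -4,"y": -26,"z": 5,"rx": 0,"ry": 0,"rz": -0.02},
  {"x": 0,"y": 0,"z": 18,"rx": 0,"ry": 0,"rz": 0},
  {"x": 0,"y": 0,"z": 18,"rx": 0,"ry": 0,"rz": 0},
  {"x": 0,"y": 0,"z": 14,"rx": 0,"ry": 0,"rz": 0},
  {"x": 0,"y": 0,"z": 8,"rx": 0,"ry": 0,"rz": 0},
])

```text
time: 27.85
tcp_pos: [0.4467, 0.06, 0.0374]
eef_rot: [[1.0, -0.006, -0.004], [-0.006, -1.0, -0.001], [-0.004, 0.001, -1.0]]
wrist_force: [-0.0, -0.4, -0.9]
gripper_width: 0.0479
grip_force: 31.5
```

>>> arm_command([
  {"x": 0,"y": 0,"z": 0,"rx": 0,"ry": 0,"rz": 0},
  {"x": 0,"y": 0,"z": 3,"rx": 0,"ry": 0,"rz": 0},
  {"x": 0,"y": 0,"z": 0,"rx": 0,"ry": 0,"rz": 0},
  {"x": 0,"y": 0,"z": 0,"rx": 0,"ry": 0,"rz": 0},
])

```text
time: 28.25
tcp_pos: [0.4486, 0.06, 0.0367]
eef_rot: [[1.0, -0.006, 0.001], [-0.006, -1.0, 0.0], [0.001, -0.0, -1.0]]
wrist_force: [-0.4, 1.3, -1.3]
gripper_width: 0.0475
grip_force: 31.5
```

>>> arm_command([
  {"x": 0,"y": 0,"z": 2,"rx": 0,"ry": 0,"rz": 0},
  {"x": 0,"y": 0,"z": 0,"rx": 0,"ry": 0,"rz": 0},
  {"x": 0,"y": 0,"z": 0,"rx": 0,"ry": 0,"rz": 0},
])

```text
time: 28.55
tcp_pos: [0.4483, 0.06, 0.0344]
eef_rot: [[1.0, -0.006, 0.0], [-0.006, -1.0, -0.0], [0.0, 0.0, -1.0]]
wrist_force: [0.0, 0.2, -0.5]
gripper_width: 0.0477
grip_force: 31.5
```

>>> arm_command([
  {"x": 0,"y": 0,"z": 1,"rx": 0,"ry": 0,"rz": 0},
  {"x": 0,"y": 0,"z": 0,"rx": 0,"ry": 0,"rz": 0},
  {"x": 0,"y": 0,"z": 0,"rx": 0,"ry": 0,"rz": 0},
])

```text
time: 28.85
tcp_pos: [0.4482, 0.0601, 0.0333]
eef_rot: [[1.0, -0.006, -0.0], [-0.006, -1.0, -0.0], [-0.0, 0.0, -1.0]]
wrist_force: [0.2, -0.2, -1.3]
gripper_width: 0.0479
grip_force: 31.5
```

>>> arm_command([
  {"x": 0,"y": 0,"z": 1,"rx": 0,"ry": 0,"rz": 0},
  {"x": 0,"y": 0,"z": 0,"rx": 0,"ry": 0,"rz": 0},
  {"x": 0,"y": 0,"z": 0,"rx": 0,"ry": 0,"rz": 0},
])

```text
time: 29.15
tcp_pos: [0.4484, 0.0601, 0.0323]
eef_rot: [[1.0, -0.006, 0.0], [-0.006, -1.0, -0.0], [0.0, 0.0, -1.0]]
wrist_force: [0.4, -0.1, 0.3]
gripper_width: 0.0476
grip_force: 31.5
```

>>> arm_command([
  {"x": 0,"y": 0,"z": 1,"rx": 0,"ry": 0,"rz": 0},
  {"x": 0,"y": 0,"z": 0,"rx": 0,"ry": 0,"rz": 0},
  {"x": 0,"y": 0,"z": 0,"rx": 0,"ry": 0,"rz": 0},
])

```text
time: 29.45
tcp_pos: [0.4484, 0.0601, 0.0323]
eef_rot: [[1.0, -0.006, 0.001], [-0.006, -1.0, -0.0], [0.001, 0.0, -1.0]]
wrist_force: [-2.5, -0.0, 11.2]
gripper_width: 0.0475
grip_force: 32.7
```

Touching the table. Release, turn, regrip by the faces.

>>> arm_command([
  {"x": 0,"y": 0,"z": 0,"rx": 0,"ry": 0,"rz": 0},
  {"x": 0,"y": 0,"z": 0,"rx": 0,"ry": 0,"rz": 0},
  {"x": 0,"y": 0,"z": 0,"rx": 0,"ry": 0,"rz": 0},
  {"x": 0,"y": 0,"z": -1,"rx": 0,"ry": 0,"rz": 0},
], fingers=75)

```text
time: 29.85
tcp_pos: [0.4481, 0.0601, 0.032]
eef_rot: [[1.0, -0.006, -0.001], [-0.006, -1.0, -0.0], [-0.001, 0.0, -1.0]]
wrist_force: [-0.4, -0.2, 0.3]
gripper_width: 0.0751
grip_force: 0.0
```

>>> arm_command([
  {"x": 0,"y": 0,"z": -25,"rx": 0,"ry": 0,"rz": 0},
  {"x": 0,"y": 0,"z": -30,"rx": 0,"ry": 0,"rz": 0},
  {"x": 0,"y": 0,"z": -20,"rx": 0,"ry": 0,"rz": -0.14},
  {"x": 0,"y": 0,"z": 0,"rx": 0,"ry": 0,"rz": -0.14},
  {"x": 0,"y": 0,"z": 0,"rx": 0,"ry": 0,"rz": -0.14},
])

```text
time: 30.35
tcp_pos: [0.4486, 0.0601, 0.1081]
eef_rot: [[0.913, 0.407, 0.002], [0.407, -0.913, 0.0], [0.002, 0.001, -1.0]]
wrist_force: [-0.0, 0.5, -0.4]
gripper_width: 0.0751
grip_force: 0.0
```

>>> arm_command([
  {"x": 0,"y": 0,"z": 0,"rx": 0,"ry": 0,"rz": -0.14},
  {"x": 0,"y": 0,"z": 0,"rx": 0,"ry": 0,"rz": -0.14},
  {"x": 0,"y": 0,"z": 0,"rx": 0,"ry": 0,"rz": -0.14},
  {"x": 0,"y": 0,"z": 0,"rx": 0,"ry": 0,"rz": -0.14},
  {"x": 0,"y": 0,"z": 0,"rx": 0,"ry": 0,"rz": -0.14},
], fingers=50)

```text
time: 30.85
tcp_pos: [0.4481, 0.0601, 0.1072]
eef_rot: [[0.436, 0.9, -0.0], [0.9, -0.436, -0.0], [-0.0, -0.0, -1.0]]
wrist_force: [-0.3, 0.6, 0.3]
gripper_width: 0.0499
grip_force: 0.0
```

>>> arm_command([
  {"x": 0,"y": 0,"z": 0,"rx": 0,"ry": 0,"rz": -0.14},
  {"x": 0,"y": 0,"z": 0,"rx": 0,"ry": 0,"rz": -0.14},
  {"x": 0,"y": 0,"z": 0,"rx": 0,"ry": 0,"rz": -0.14},
  {"x": 0,"y": 0,"z": 0,"rx": 0,"ry": 0,"rz": -0.03},
  {"x": 0,"y": 0,"z": 0,"rx": 0,"ry": 0,"rz": 0},
])

```text
time: 31.35
tcp_pos: [0.4482, 0.0601, 0.1072]
eef_rot: [[0.009, 1.0, -0.0], [1.0, -0.009, -0.0], [-0.0, -0.0, -1.0]]
wrist_force: [-0.3, -0.1, 0.3]
gripper_width: 0.0499
grip_force: 0.0
```

```bash
python3 plan.py 448.5,60.1,37,1.565@20; python3 - <<'E'
from h import *
n="scene";I=viewer.read_camera(n);cv2.imwrite("pics/r2_scene.png",I)
for o in models.mark_of("spare_a",n): print(w(n,o["xyz"]).round(3),round(o["score"],2))
q=I[:,:,1]/(I[:,:,2]+1.)
print([f"{y}:{q[y,268]:.2f}" for y in range(205,220)],[f"{x}:{q[208,x]:.2f}" for x in list(range(256,264))+list(range(278,287))])
J=cv2.imread("pics/r_scene.png");q=J[:,:,1]/(J[:,:,2]+1.)
print("1st",[f"{y}:{q[y,268]:.2f}" for y in range(205,220)],[f"{x}:{q[208,x]:.2f}" for x in list(range(256,264))+list(range(278,287))])
E
```

```text
t 31.35 tcp [448.2  60.1 107.2] yaw 1.5618 w 49.9 F [-0.3 -0.1  0.3] grip 0.0 j [ 0.11  0.28  2.04 -0.    0.83  0.12]
448.5,60.1,37,1.565
   [{"x": 0, "y": 0, "z": 18, "rx": 0, "ry": 0, "rz": 0}, {"x": 0, "y": 0, "z": 17, "rx": 0, "ry": 0, "rz": 0}, {"x": 0, "y": 0, "z": 18, "rx": 0, "ry": 0, "rz": 0}, {"x": 0, "y": 0, "z": 17, "rx": 0, "ry": 0, "rz": 0}]
[0.574 0.047 0.001] 0.96
[ 0.375 -0.177 -0.002] 0.73
[0.447 0.064 0.   ] 0.58
[ 0.341 -0.041 -0.003] 0.54
['205:0.41', '206:0.40', '207:0.40', '208:0.40', '209:0.40', '210:0.40', '211:0.40', '212:0.39', '213:0.40', '214:0.41', '215:0.44', '216:0.53', '217:0.52', '218:0.53', '219:0.53'] ['256:0.52', '257:0.52', '258:0.52', '259:0.52', '260:0.51', '261:0.46', '262:0.40', '263:0.40', '278:0.40', '279:0.40', '280:0.41', '281:0.44', '282:0.48', '283:0.52', '284:0.53', '285:0.53', '286:0.52']
1st ['205:0.40', '206:0.39', '207:0.40', '208:0.40', '209:0.41', '210:0.40', '211:0.40', '212:0.40', '213:0.39', '214:0.40', '215:0.43', '216:0.52', '217:0.53', '218:0.52', '219:0.53'] ['256:0.52', '257:0.52', '258:0.52', '259:0.52', '260:0.52', '261:0.47', '262:0.41', '263:0.40', '278:0.41', '279:0.41', '280:0.40', '281:0.42', '282:0.49', '283:0.53', '284:0.53', '285:0.53', '286:0.52']
```

>>> arm_command([
  {"x": 0,"y": 0,"z": 18,"rx": 0,"ry": 0,"rz": 0},
  {"x": 0,"y": 0,"z": 18,"rx": 0,"ry": 0,"rz": 0},
  {"x": 0,"y": 0,"z": 18,"rx": 0,"ry": 0,"rz": 0},
  {"x": 0,"y": 0,"z": 16,"rx": 0,"ry": 0,"rz": 0},
  {"x": 0,"y": 0,"z": 0,"rx": 0,"ry": 0,"rz": 0},
])

```text
time: 31.95
tcp_pos: [0.4468, 0.0599, 0.0357]
eef_rot: [[0.008, 1.0, -0.004], [1.0, -0.008, -0.001], [-0.001, -0.004, -1.0]]
wrist_force: [-0.0, 0.3, 0.2]
gripper_width: 0.0505
grip_force: 0.0
```

>>> arm_command([
  {"x": 0,"y": 0,"z": 0,"rx": 0,"ry": 0,"rz": 0},
  {"x": 0,"y": 0,"z": 0,"rx": 0,"ry": 0,"rz": 0},
  {"x": 0,"y": 0,"z": 0,"rx": 0,"ry": 0,"rz": 0},
  {"x": 0,"y": 0,"z": 0,"rx": 0,"ry": 0,"rz": 0},
  {"x": 0,"y": 0,"z": 0,"rx": 0,"ry": 0,"rz": 0},
], fingers=5)

```text
time: 32.45
tcp_pos: [0.449, 0.0601, 0.0381]
eef_rot: [[0.007, 1.0, 0.002], [1.0, -0.007, 0.0], [0.0, 0.002, -1.0]]
wrist_force: [0.5, 0.4, 7.6]
gripper_width: 0.0197
grip_force: 32.1
```

>>> arm_command([
  {"x": 0,"y": 0,"z": -20,"rx": 0,"ry": 0,"rz": 0},
  {"x": 0,"y": 0,"z": -40,"rx": 0,"ry": 0,"rz": 0},
  {"x": 0,"y": 0,"z": -40,"rx": 0,"ry": 0,"rz": 0},
  {"x": 0,"y": 0,"z": 0,"rx": 0,"ry": 0,"rz": 0},
  {"x": 0,"y": 0,"z": 0,"rx": 0,"ry": 0,"rz": 0},
])

```text
time: 32.95
tcp_pos: [0.4483, 0.0601, 0.1377]
eef_rot: [[0.007, 1.0, 0.001], [1.0, -0.007, 0.0], [0.0, 0.001, -1.0]]
wrist_force: [0.0, 0.1, -1.0]
gripper_width: 0.0197
grip_force: 31.3
```

```bash
python3 plan.py 574.5,162.5,135,1.573@35
```

```text
t 32.95 tcp [448.3  60.1 137.7] yaw 1.5637 w 19.7 F [ 0.   0.1 -1. ] grip 31.3 j [ 0.11  0.24  2.   -0.    0.91  0.11]
574.5,162.5,135,1.573
   [{"x": 21, "y": 25, "z": 1, "rx": 0, "ry": 0, "rz": 0}, {"x": 21, "y": 25, "z": 0, "rx": 0, "ry": 0, "rz": 0}, {"x": 20, "y": 25, "z": 1, "rx": 0, "ry": 0, "rz": 0}, {"x": 21, "y": 25, "z": 0, "rx": 0, "ry": 0, "rz": 0}, {"x": 20, "y": 26, "z": 1, "rx": 0, "ry": 0, "rz": -0.01}]
```

>>> arm_command([
  {"x": 21,"y": 25,"z": 1,"rx": 0,"ry": 0,"rz": 0},
  {"x": 21,"y": 25,"z": 0,"rx": 0,"ry": 0,"rz": 0},
  {"x": 20,"y": 25,"z": 1,"rx": 0,"ry": 0,"rz": 0},
  {"x": 21,"y": 25,"z": 0,"rx": 0,"ry": 0,"rz": 0},
  {"x": 20,"y": 26,"z": 0,"rx": 0,"ry": 0,"rz": -0.01},
])

```text
time: 33.45
tcp_pos: [0.5744, 0.1628, 0.1326]
eef_rot: [[-0.003, 1.0, -0.005], [1.0, 0.003, -0.001], [-0.001, -0.005, -1.0]]
wrist_force: [1.4, 1.0, -0.9]
gripper_width: 0.0196
grip_force: 31.3
```

>>> arm_command([
  {"x": 0,"y": 0,"z": 0,"rx": 0,"ry": 0,"rz": 0},
  {"x": 0,"y": 0,"z": 0,"rx": 0,"ry": 0,"rz": 0},
  {"x": 0,"y": 0,"z": 0,"rx": 0,"ry": 0,"rz": 0},
])

```text
time: 33.75
tcp_pos: [0.5733, 0.1614, 0.1337]
eef_rot: [[-0.003, 1.0, -0.004], [1.0, 0.003, -0.001], [-0.001, -0.004, -1.0]]
wrist_force: [0.7, -1.1, -0.6]
gripper_width: 0.0193
grip_force: 31.3
```

```bash
python3 plan.py 574.5,162.5,125,1.573@12; python3 - <<'E'
from fit import *
s=telemetry.read_state();p=np.array(s["tcp_pos"])
n="scene";I=viewer.read_camera(n);cv2.imwrite("pics/b2_scene.png",I)
S=sil(n,[box(0,0,p[2]*1000-38,p[2]*1000+14,20,48)],[p[0],p[1],0]);q=I[:,:,1]/(I[:,:,2]+1.)
Y=np.nonzero(S>.5)[0].max();print("Ymax",Y)
for y in range(Y-12,Y-1,3):
    X=np.nonzero(S[y]>.5)[0][[0,-1]];print(y,"model",X,"coral",[x for x in range(X[0]-6,X[1]+7) if q[y,x]<.45 and I[y,x,2]>110])
# first compact in bay0 vs its arm pose, same check
S=sil(n,[box(0,0,4,56,20,48)],[.5746,.0445,0])
for y in(236,239,242):
    X=np.nonzero(S[y]>.5)[0][[0,-1]];print(y,"bay0 model",X,"coral",[x for x in range(X[0]-6,X[1]+7) if q[y,x]<.45 and I[y,x,2]>110])
E
```

```text
t 33.75 tcp [573.3 161.4 133.7] yaw 1.5735 w 19.3 F [ 0.7 -1.1 -0.6] grip 31.3 j [ 0.26  0.44  1.68 -0.    1.02  0.25]
574.5,162.5,125,1.573
   [{"x": 1, "y": 1, "z": 9, "rx": 0, "ry": 0, "rz": 0}]
Ymax 227
215 model [319 344] coral [323, 324, 325, 326, 327, 328]
218 model [319 343] coral [322, 323, 324, 325, 326, 327, 328]
221 model [319 343] coral [320, 322, 323, 324, 325, 326, 327, 328, 340, 341]
224 model [320 336] coral [322, 323, 324, 325, 326, 327, 328, 329, 330, 331, 332, 333, 334, 335, 336]Traceback (most recent call last):
  File "<stdin>", line 11, in <module>
IndexError: index 0 is out of bounds for axis 0 with size 0
```

```bash
python3 - <<'E'
from fit import *
n="scene";I=cv2.imread("pics/b2_scene.png")
for y in(218,221,224): print(y,[f"{x}:{I[y,x,2]},{I[y,x,1]},{I[y,x,0]}" for x in list(range(314,326))+list(range(336,350))])
print("div",[proj(n,[.5749+dx,.1336+59e-3*k,.078]).round(1).tolist() for k in(0,1) for dx in(-.021,.021)])
print("held bottom corners",[proj(n,[.5733+dx,.1614+dy,.0957]).round(1).tolist() for dx in(-.01,.01) for dy in(-.024,.024)])
q=I[:,:,1]/(I[:,:,2]+1.)
S=sil(n,[box(0,0,4,56,20,48)],[.5746,.0445,0]);Y,X=np.nonzero(S>.5);print(X.min(),X.max(),Y.min(),Y.max())
for y in range(Y.min()+8,Y.max()-3,4):
    X=np.nonzero(S[y]>.5)[0][[0,-1]];print(y,"bay0 model",X,"coral",[x for x in range(X[0]-6,X[1]+7) if q[y,x]<.45 and I[y,x,2]>90])
E
```

```text
218 ['314:156,84,44', '315:158,84,44', '316:157,82,45', '317:160,85,45', '318:160,86,45', '319:162,82,47', '320:157,72,46', '321:157,72,45', '322:158,71,46', '323:169,68,50', '324:176,70,54', '325:177,71,54', '336:29,31,31', '337:28,29,29', '338:29,29,30', '339:36,31,31', '340:60,37,34', '341:85,44,38', '342:121,56,46', '343:140,64,48', '344:161,77,50', '345:134,72,43', '346:150,80,45', '347:153,82,44', '348:155,83,43', '349:159,86,45']
221 ['314:160,97,60', '315:163,117,77', '316:165,113,68', '317:158,87,45', '318:157,82,44', '319:157,76,47', '320:158,70,47', '321:151,76,43', '322:161,67,48', '323:173,70,51', '324:176,71,53', '325:175,70,52', '336:37,35,37', '337:39,34,35', '338:54,37,36', '339:106,50,43', '340:191,78,59', '341:201,86,65', '342:221,146,108', '343:244,229,178', '344:179,136,90', '345:151,86,47', '346:151,80,43', '347:150,78,42', '348:151,81,43', '349:153,83,43']
224 ['314:117,136,101', '315:124,176,137', '316:145,194,149', '317:140,119,81', '318:154,85,48', '319:154,81,45', '320:153,80,44', '321:155,72,45', '322:167,68,49', '323:174,71,51', '324:176,71,53', '325:176,70,52', '336:191,84,57', '337:174,87,57', '338:145,101,72', '339:114,130,99', '340:110,133,103', '341:103,136,104', '342:111,152,118', '343:170,230,187', '344:239,254,245', '345:229,240,202', '346:179,119,86', '347:167,76,67', '348:168,69,74', '349:173,66,84']
div [[314.8, 221.3], [320.8, 237.1], [340.6, 215.7], [347.2, 231.2]]
held bottom corners [[318.4, 219.8], [339.8, 215.1], [321.2, 227.3], [342.9, 222.5]]
266 289 238 261
246 bay0 model [266 289] coral [277, 278, 279, 280, 281, 282, 283, 284, 285, 286, 287, 288]
250 bay0 model [267 289] coral [269, 270, 271, 272, 273, 274, 275, 276, 277, 278, 279, 280, 281, 282, 283, 284, 285, 286, 287, 288]
254 bay0 model [267 289] coral [269, 270, 271, 272, 273, 274, 275, 276, 277, 278, 279, 280, 281, 282, 283, 284, 285, 286, 287, 288]
```

>>> arm_command([
  {"x": 1,"y": 1,"z": 4,"rx": 0,"ry": 0,"rz": 0},
  {"x": 0,"y": 0,"z": 5,"rx": 0,"ry": 0,"rz": 0},
  {"x": 0,"y": 0,"z": 0,"rx": 0,"ry": 0,"rz": 0},
  {"x": 0,"y": 0,"z": 0,"rx": 0,"ry": 0,"rz": 0},
])

```text
time: 34.2
tcp_pos: [0.5757, 0.163, 0.1261]
eef_rot: [[-0.003, 1.0, -0.0], [1.0, 0.003, -0.0], [-0.0, -0.0, -1.0]]
wrist_force: [0.7, 1.0, -0.1]
gripper_width: 0.0195
grip_force: 31.3
```

>>> arm_command([
  {"x": 0,"y": 0,"z": 10,"rx": 0,"ry": 0,"rz": 0},
  {"x": 0,"y": 0,"z": 10,"rx": 0,"ry": 0,"rz": 0},
  {"x": 0,"y": 0,"z": 0,"rx": 0,"ry": 0,"rz": 0},
  {"x": 0,"y": 0,"z": 0,"rx": 0,"ry": 0,"rz": 0},
])

```text
time: 34.6
tcp_pos: [0.5757, 0.1631, 0.1056]
eef_rot: [[-0.003, 1.0, -0.001], [1.0, 0.003, -0.0], [-0.0, -0.001, -1.0]]
wrist_force: [-0.6, -0.3, -1.0]
gripper_width: 0.0195
grip_force: 31.3
```

>>> arm_command([
  {"x": -0.5,"y": -1,"z": 12,"rx": 0,"ry": 0,"rz": 0},
  {"x": 0,"y": 0,"z": 12,"rx": 0,"ry": 0,"rz": 0},
  {"x": 0,"y": 0,"z": 12,"rx": 0,"ry": 0,"rz": 0},
  {"x": 0,"y": 0,"z": 10,"rx": 0,"ry": 0,"rz": 0},
  {"x": 0,"y": 0,"z": 0,"rx": 0,"ry": 0,"rz": 0},
])

```text
time: 35.1
tcp_pos: [0.5738, 0.1624, 0.0581]
eef_rot: [[-0.003, 1.0, -0.004], [1.0, 0.003, -0.001], [-0.001, -0.004, -1.0]]
wrist_force: [0.7, -0.5, -0.8]
gripper_width: 0.0198
grip_force: 31.3
```

>>> arm_command([
  {"x": 0,"y": 0,"z": 4,"rx": 0,"ry": 0,"rz": 0},
  {"x": 0,"y": 0,"z": 4,"rx": 0,"ry": 0,"rz": 0},
  {"x": 0,"y": 0,"z": 0,"rx": 0,"ry": 0,"rz": 0},
  {"x": 0,"y": 0,"z": 0,"rx": 0,"ry": 0,"rz": 0},
])

```text
time: 35.5
tcp_pos: [0.5751, 0.1627, 0.0525]
eef_rot: [[-0.003, 1.0, 0.0], [1.0, 0.003, 0.0], [0.0, 0.0, -1.0]]
wrist_force: [0.2, -0.0, -0.7]
gripper_width: 0.0195
grip_force: 31.2
```

>>> arm_command([
  {"x": 0,"y": 0,"z": 2,"rx": 0,"ry": 0,"rz": 0},
  {"x": 0,"y": 0,"z": 2,"rx": 0,"ry": 0,"rz": 0},
  {"x": 0,"y": 0,"z": 0,"rx": 0,"ry": 0,"rz": 0},
  {"x": 0,"y": 0,"z": 0,"rx": 0,"ry": 0,"rz": 0},
])

```text
time: 35.9
tcp_pos: [0.575, 0.1627, 0.0482]
eef_rot: [[-0.003, 1.0, 0.0], [1.0, 0.003, -0.0], [-0.0, 0.0, -1.0]]
wrist_force: [-0.2, -0.1, -0.4]
gripper_width: 0.0195
grip_force: 31.2
```

>>> arm_command([
  {"x": 0,"y": 0,"z": 2,"rx": 0,"ry": 0,"rz": 0},
  {"x": 0,"y": 0,"z": 1,"rx": 0,"ry": 0,"rz": 0},
  {"x": 0,"y": 0,"z": 0,"rx": 0,"ry": 0,"rz": 0},
  {"x": 0,"y": 0,"z": 0,"rx": 0,"ry": 0,"rz": 0},
])

```text
time: 36.3
tcp_pos: [0.5749, 0.1627, 0.0452]
eef_rot: [[-0.003, 1.0, -0.0], [1.0, 0.003, -0.0], [-0.0, -0.0, -1.0]]
wrist_force: [0.0, 0.4, -1.2]
gripper_width: 0.0195
grip_force: 31.2
```

>>> arm_command([
  {"x": 0,"y": 0,"z": 2,"rx": 0,"ry": 0,"rz": 0},
  {"x": 0,"y": 0,"z": 0,"rx": 0,"ry": 0,"rz": 0},
  {"x": 0,"y": 0,"z": 0,"rx": 0,"ry": 0,"rz": 0},
])

```text
time: 36.6
tcp_pos: [0.5749, 0.1627, 0.0432]
eef_rot: [[-0.003, 1.0, -0.0], [1.0, 0.003, -0.0], [-0.0, -0.0, -1.0]]
wrist_force: [-0.5, -0.4, -0.3]
gripper_width: 0.0194
grip_force: 31.2
```

>>> arm_command([
  {"x": 0,"y": 0,"z": 1,"rx": 0,"ry": 0,"rz": 0},
  {"x": 0,"y": 0,"z": 1,"rx": 0,"ry": 0,"rz": 0},
  {"x": 0,"y": 0,"z": 0,"rx": 0,"ry": 0,"rz": 0},
  {"x": 0,"y": 0,"z": 0,"rx": 0,"ry": 0,"rz": 0},
])

```text
time: 37.0
tcp_pos: [0.5751, 0.1627, 0.0421]
eef_rot: [[-0.003, 1.0, 0.001], [1.0, 0.003, 0.0], [0.0, 0.001, -1.0]]
wrist_force: [-1.3, -0.9, 5.1]
gripper_width: 0.0196
grip_force: 32.0
```

>>> arm_command([
  {"x": 0,"y": 0,"z": 1,"rx": 0,"ry": 0,"rz": 0},
  {"x": 0,"y": 0,"z": 0,"rx": 0,"ry": 0,"rz": 0},
  {"x": 0,"y": 0,"z": 0,"rx": 0,"ry": 0,"rz": 0},
])

```text
time: 37.3
tcp_pos: [0.5751, 0.1627, 0.0421]
eef_rot: [[-0.003, 1.0, 0.001], [1.0, 0.003, 0.0], [0.0, 0.001, -1.0]]
wrist_force: [-3.8, -0.8, 12.1]
gripper_width: 0.0195
grip_force: 32.9
```

Floor contact at the same height as before (0.0421). Release, rise and back off.

>>> arm_command([
  {"x": 0,"y": 0,"z": -1,"rx": 0,"ry": 0,"rz": 0},
  {"x": 0,"y": 0,"z": 0,"rx": 0,"ry": 0,"rz": 0},
  {"x": 0,"y": 0,"z": 0,"rx": 0,"ry": 0,"rz": 0},
  {"x": 0,"y": 0,"z": 0,"rx": 0,"ry": 0,"rz": 0},
], fingers=45)

```text
time: 37.7
tcp_pos: [0.5749, 0.1627, 0.0409]
eef_rot: [[-0.003, 1.0, -0.0], [1.0, 0.003, -0.0], [-0.0, -0.0, -1.0]]
wrist_force: [-0.7, -0.1, 0.2]
gripper_width: 0.045
grip_force: 0.0
```

>>> arm_command([
  {"x": 0,"y": 0,"z": -20,"rx": 0,"ry": 0,"rz": 0},
  {"x": 0,"y": 0,"z": -35,"rx": 0,"ry": 0,"rz": 0},
  {"x": 0,"y": 0,"z": -40,"rx": 0,"ry": 0,"rz": 0},
  {"x": 0,"y": 0,"z": -40,"rx": 0,"ry": 0,"rz": 0},
  {"x": 0,"y": -30,"z": -10,"rx": 0,"ry": 0,"rz": 0},
])

```text
time: 38.2
tcp_pos: [0.5499, 0.1634, 0.191]
eef_rot: [[-0.002, 1.0, 0.012], [1.0, 0.002, 0.003], [0.003, 0.012, -1.0]]
wrist_force: [-0.9, -0.1, 0.2]
gripper_width: 0.0452
grip_force: 0.0
```

>>> arm_command([
  {"x": 0,"y": -45,"z": 0,"rx": 0,"ry": 0,"rz": 0},
  {"x": 0,"y": -45,"z": 0,"rx": 0,"ry": 0,"rz": 0},
  {"x": 0,"y": -30,"z": 0,"rx": 0,"ry": 0,"rz": 0},
  {"x": 0,"y": 0,"z": 0,"rx": 0,"ry": 0,"rz": 0},
  {"x": 0,"y": 0,"z": 0,"rx": 0,"ry": 0,"rz": 0},
])

```text
time: 38.7
tcp_pos: [0.4251, 0.1624, 0.1866]
eef_rot: [[-0.004, 1.0, 0.001], [1.0, 0.004, 0.0], [0.0, 0.001, -1.0]]
wrist_force: [0.1, -0.2, -0.6]
gripper_width: 0.045
grip_force: 0.0
```

```bash
python3 - <<'E'
from h import *
n="scene";I=viewer.read_camera(n)
for th in("spare_a","filled_a","loose_brush"):
    for o in models.mark_of(th,n)[:5]: print(th,w(n,o["xyz"]).round(3),round(o["score"],2))
cv2.imwrite("pics/end.png",cv2.resize(I[150:360,105:385],None,fx=2.8,fy=2.8,interpolation=2))
E
```

```text
spare_a [ 0.375 -0.18  -0.004] 0.76
spare_a [0.578 0.16  0.004] 0.69
spare_a [0.574 0.049 0.001] 0.67
spare_a [ 0.343 -0.04  -0.002] 0.49
spare_a [ 0.709 -0.077 -0.003] 0.32
filled_a [0.575 0.102 0.004] 0.88
filled_a [ 0.576  0.225 -0.   ] 0.82
filled_a [ 0.507  0.427 -0.003] 0.59
loose_brush [ 0.633 -0.235  0.01 ] 0.93
loose_brush [ 0.51   0.429 -0.005] 0.18
```

View pics/end.png

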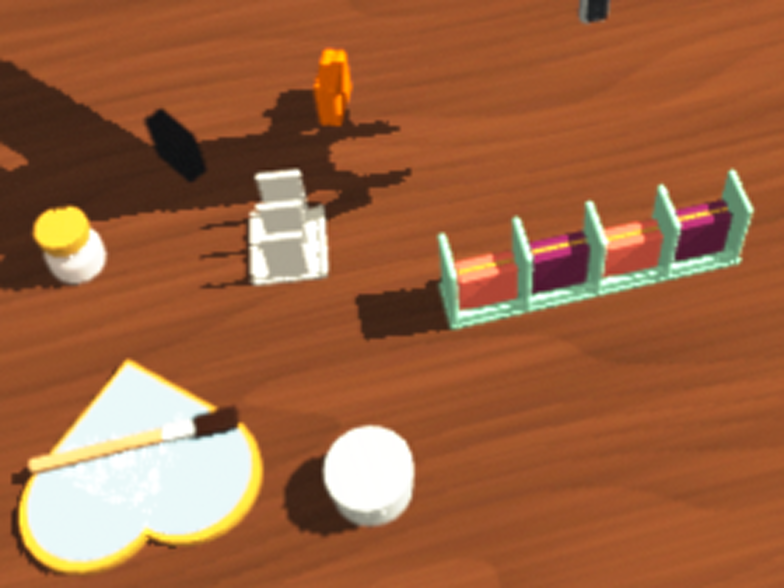

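The picture shows all four bays full, with coral compacts upright at about the same height as the plum ones (scene px (279,251) and (330,239)). The caddy is empty, the brush lies across the heart at (152,307), and the bystanders haven't moved.

```bash
python3 -c "
from bench import hand_in
print(hand_in())"
```

```text
the job is handed in; nothing more can be done
None
```

The brush lies across the middle of the heart tray, both coral compacts stand upright on the floors of the two empty bays, nothing was dropped, and the job was handed in with the robot's clock at about 39 s of the 72 s allowed.

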